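# Put the crossed-over bowls and cups back on their own seed counters

### The job

After cleaning, the feeder bowls and the steel catch cups of the two seed counters were put back crosswise. Swap them over, using the empty rubber mat as the free spot: the large bowl flat and centred on the drive plate of the larger counter and the wide cup centred on the round pad under its chute, the small bowl and the narrow cup likewise on the smaller counter. Set everything down upright and gently without dropping it, and leave the tall sample jar that stands in front of the counters where it is.

Things in the scene. Friction and masses are not known exactly. Their poses are not given: they have to be found in the camera images.
- bowl_large_knob (a point): Centre, half-way up, of the black knob in the middle of the large shallow white feeder bowl (loose, 0.26 kg). Knob: upright cylinder 26 mm across, 26 mm tall; this point is 61 mm above the bowl's flat underside, 25 mm above its rim. Bowl 151 mm across the rim, 92 mm across the underside, 36 mm high. z: the bowl's axis, up. Any way round. Starts on the smaller counter.
- bowl_small_knob (a point): Centre, half-way up, of the black knob in the middle of the small deeper white feeder bowl (loose, 0.18 kg). Knob: upright cylinder 26 mm across, 26 mm tall; this point is 69 mm above the bowl's flat underside, 25 mm above its rim. Bowl 111 mm across the rim, 68 mm across the underside, 44 mm high. z: the bowl's axis, up. Any way round. Starts on the larger counter.
- cup_wide_mid (a point): Centre, half-way up, of the wide steel catch cup: open, straight-sided, round, 60 mm across, 45 mm high, wall 2 mm, 0.12 kg, loose. This point is 22.5 mm above its underside; z is its axis, up. Starts on the pad in front of the smaller counter.
- cup_narrow_mid (a point): Centre, half-way up, of the narrow steel catch cup: open, straight-sided, round, 42 mm across, 52 mm high, wall 2 mm, 0.09 kg, loose. This point is 26 mm above its underside; z is its axis, up. Starts on the pad in front of the larger counter.
- drive_large: Drive plate on top of the larger cream seed counter: flat, round, 90 mm across, black; the large bowl's place. Origin: centre of its upper face, 162 mm above the bench; z up, -x to the counter's front (sloped panel with screen, chute, cup ledge). Fixed housing centred under it: 190 mm wide (y), 220 mm deep (x), 150 mm high, with an 18 mm high sensor head on the back right corner.
- drive_small: Drive plate on top of the smaller cream seed counter: flat, round, 66 mm across, black; the small bowl's place. Origin: centre of its upper face, 137 mm above the bench; z up, -x to the counter's front. Fixed housing centred under it: 155 mm wide (y), 190 mm deep (x), 125 mm high, with an 18 mm high sensor head on the back right corner.
- pad_large: Round black pad, 68 mm across, on the steel ledge in front of the larger counter, at its chute; the wide cup's place. Origin: centre of its upper face, 6 mm above the bench, 178 mm in front (-x) of the drive plate's axis. +x points to the counter's front face, 68 mm away and 82 mm high; the chute's lip ends 43 mm away, 62 mm above the bench: a cup lowered straight down clears it.
- pad_small: Round black pad, 52 mm across, on the steel ledge in front of the smaller counter, at its chute; the narrow cup's place. Origin: centre of its upper face, 6 mm above the bench, 163 mm in front (-x) of the drive plate's axis. +x points to the counter's front face, 68 mm away and 86 mm high; the chute's lip ends 43 mm away, 69 mm above the bench: a cup lowered straight down clears it.
- mat: Empty square black rubber mat, 170 x 170 mm and 4 mm thick, fixed flat on the bench; the free spot, room for one thing at a time. Origin: centre of its underside, on the bench; its upper face is 4 mm higher.
- jar_tall_mid (a point): Centre, half-way up, of the tall clear sample jar with a screw lid (loose bystander, leave it): 36 mm across (lid 39 mm), 90 mm high, standing on the bench; z is its axis. A lower jar, 45 mm high, stands on the other side.

How it is judged:
By the outcome, as a careful person would: the job done as asked, in the order asked, and still so for the second after the job is handed in, with the robot touching nothing.
It also fails if it takes over 141 s, if anything falls off the work surface, if the arm or the gripper's body presses on something with over 40 N, if the wrist force passes 120 N, or if a joint passes its speed limit or range.

### The arm

A 6-joint arm with a two-finger parallel gripper is mounted at the origin on the work surface. World frame = base frame: x ahead of the robot, y to its left, z up, the work surface at z = 0. Lengths are in mm, angles in rad, forces in N, time in s.
With the tool pointing down it reaches from about 325 to 775 mm from the base axis. Payload 9.3 kg.
Tool frame: the origin (TCP) lies between the finger pads; the fingertips stand 11 mm ahead of it and the grasp point (between the pads) lies 8 mm behind it; z points along the fingers, y is the line along which they close (so a half turn about z gives the same grasp; the last joint's range is limited). The gripper opens to 85 mm and grips with 20 to 120 N. Pads are 22 mm wide; open, the fingers measure 114 mm over their backs; the gripper's body (76 mm by 85 mm) begins 54 mm behind the grasp point. The pads swing forward as they close: fully open they stand 13 mm farther back than shut.
Start: joints at [1.084, 0.259, 0.021, 1.334, 0, 1.418], TCP at [180.201, 519.639, 242.279] pointing down, gripper open.
Joint ranges: [-3.04, 3.04], [-0.91, 1.82], [-1.04, 1.36], [-1.92, 1.95], [-1.52, 1.45], [-3.14, 3.14]. Speed limits (rad/s): [2.22, 2.22, 2.79, 3.14, 3.14, 3.14].

### API

Orientations are given as a unit quaternion [w, x, y, z].
In Python, from workcell import r, imaging gives the robot as it stands.
- The arm moves only by the tool play_rows, never from a script. Its argument "steps" is a list of rows, each a list of 3 entries, a list of its own where there are three numbers: the shift along the tool's x, y, z in m, then the turn, a rotation vector about the tool's x, y, z in rad, then the finger opening in m, from 0 to 0.0854. In form: [[[x, y, z], [ax, ay, az], gripper], ...]. A call has 1 to 5 rows; each row is the pose to reach, as a shift and turn from the pose commanded when the call began, along the tool's axes at that moment; what a row does not reach only later rows make up. A row lasts 1/10 s, in which the tool goes at most 50 mm and 8.59 degrees, less where a joint would pass 70% of its speed; a pose out of reach is approached as far as the arm can. A call with a gripper value outside its range is refused whole. The fingers move at their own pace and stop on an object; "newtons" is the grip in N (left out, the last holds). Time passes only in rows, so rows that repeat a pose let the fingers close. It gives the time, the measured TCP pose, the force, the opening and the grip force at its end, in the units of the state.
- r.sense(): the state, without advancing time (a new reading comes with each control period).
- imaging.get_image(name): name is "scene" or "top" or "wrist"; returns a dict with "color" (400x640x3 uint8, red, green, blue), "z_map" (400x640 float32, mm along the optical axis (not along the pixel's ray), 0 where there is no reading), "K" (3x3 intrinsics, pixels), "xyz" and "rotation" of the camera in the world; the wrist camera has in their place "hand_eye" (4x4, takes a point from camera to tool coordinates, whose origin is the TCP and whose axes are the flange's). Camera axes: x right, y up, looking along -z (the intrinsics and any distortion apply to the point x, -y, -z); pixel columns grow to the right and rows downward; lengths in mm; the calibration is good to about 2 mm. The wrist camera is an equidistant fisheye: a pixel r from the principal point sees the ray r / f radians off the axis. A picture is of the moment at which its call begins: read the wrist's pose just before it.
- r.sign_off(): hands the job in; it is judged then, once.
The state is a dict: "t": time; "qpos": joint angles; "qd": joint speeds; "effort": joint torques, N m; "eef_pos": TCP position; "tcp_rot": TCP orientation; "ft_force": force on the tool from outside, world axes, zero at the start; "wrist_torque": the same for the moment, N m; "gripper_width": finger opening in mm; "grip_force": force on a finger pad.
Only numpy, scipy, OpenCV 4.12 (cv2) and the standard library are available. Lean on these libraries where they do the work, as an engineer would, in place of code of your own. Each camera call takes 0.05 s, during which the arm holds its last target. There are 200 camera calls.

## Working session

There is one attempt and no reset: what is moved stays moved. The work goes in short steps, Python scripts to look and compute and a tool call to move; the robot and the scene stay as the last step left them, time stands still between calls to the robot, and variables do not carry over. Pictures are saved under pics/ and viewed, at most 14 in all, crops included, and the job is handed in when it is done.

Besides the shell and the picture viewer there is one more tool, called after ">>>" by a JSON object that holds its "name" and its "arguments". play_rows: Moves the arm, as the interface text tells. Its arguments: {"type":"object","properties":{"steps":{"type":"array"},"newtons":{"type":"number"}},"required":["steps"]}

```bash
ls; mkdir -p pics
python3 - <<'E'
from workcell import r, imaging
import cv2, numpy as np, pickle
s=r.sense(); print(s)
D={}
for n in ("top","scene"):
    d=imaging.get_image(n); D[n]=d
    cv2.imwrite(f"pics/{n}0.png",d["color"][:,:,::-1]); print(n,d["K"],d["xyz"],d["rotation"],[k for k in d])
pickle.dump(D,open("d0.pkl","wb"))
E
```

```text
pics
{'t': 0.0, 'qpos': array([ 1.08441215e+00,  2.59219552e-01,  2.07232202e-02,  1.33370076e+00,
       -2.40599916e-05,  1.41815670e+00]), 'qd': array([-0.00125576,  0.00026811,  0.00049293,  0.0008665 , -0.00133272,
       -0.00137869]), 'effort': array([ 8.97323989e-04, -5.55644202e+01,  3.44527102e+01,  1.38096447e-02,
       -3.33030312e-04,  2.21179380e-05]), 'eef_pos': array([180.06928564, 519.38969808, 241.63612861]), 'tcp_rot': array([-2.08570494e-04,  1.66098841e-01,  9.86108860e-01, -6.68711712e-04]), 'ft_force': array([-0.17673353,  0.36165441,  0.53361084]), 'wrist_torque': array([0.0095029 , 0.01779833, 0.03178465]), 'grip_force': 0.0, 'gripper_width': 85.53996068101688}
top [[423.70570421   0.         320.04621448]
 [  0.         423.70570421 196.01546048]
 [  0.           0.           1.        ]] [ 334.79934544    2.10188038 1077.07032851] [-0.67856165 -0.07015503  0.07587743  0.72723791] ['color', 'z_map', 'K', 'xyz', 'rotation']
scene [[496.19144497   0.         318.44587361]
 [  0.         496.19144497 198.87997236]
 [  0.           0.           1.        ]] [881.16717118 336.67592401 955.12615061] [0.36383967 0.10159253 0.25376927 0.89044978] ['color', 'z_map', 'K', 'xyz', 'rotation']
```

View pics/top0.png

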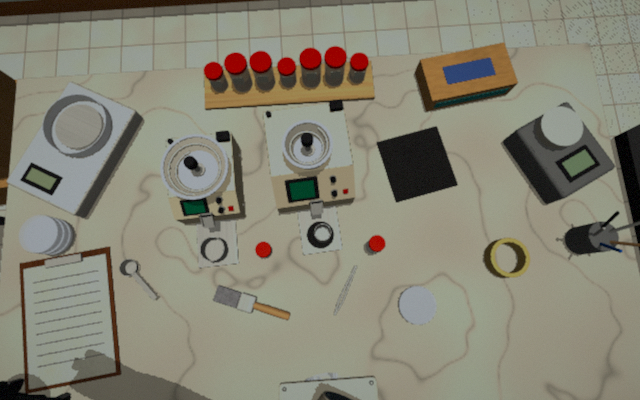

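View pics/scene0.png

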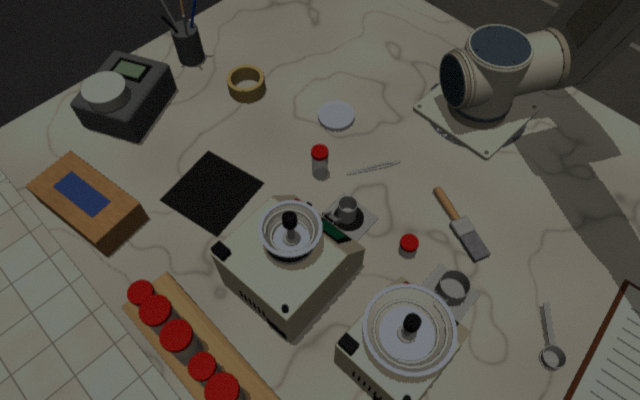

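The top view shows the small counter carrying the large bowl (knob about (190,162)) with the wide cup at (213,249). The large counter carries the small bowl (knob about (307,140)) with the narrow cup at (320,235). The mat is at (417,164) and the tall jar's lid at (377,243), with the low jar at (264,250). The scene view confirms that (320,155) is the tall jar.

```bash
cat > h.py <<'E'
import numpy as np, cv2
from scipy.spatial.transform import Rotation as R
def rot(d):
    q=d["rotation"]; return R.from_quat([q[1],q[2],q[3],q[0]]).as_matrix()
def ray(d,u,v):
    K=d["K"]; return rot(d)@np.array([(u-K[0,2])/K[0,0],-(v-K[1,2])/K[1,1],-1.])
def plane(d,u,v,z):
    w=ray(d,u,v); return np.array(d["xyz"])+w*(z-d["xyz"][2])/w[2]
def cloud(d):
    K=d["K"]; v,u=np.mgrid[:400,:640]; Z=d["z_map"]
    c=np.stack([(u-K[0,2])/K[0,0]*Z,-(v-K[1,2])/K[1,1]*Z,-Z],-1)
    p=c@rot(d).T+np.array(d["xyz"]); p[Z==0]=np.nan; return p
def proj(d,p):
    c=rot(d).T@(np.array(p)-d["xyz"]); K=d["K"]
    return np.array([K[0,2]-K[0,0]*c[0]/c[2],K[1,2]+K[1,1]*c[1]/c[2]])
def blob(mask,box):
    """largest blob in box u0,v0,u1,v1 -> contour in image coords"""
    m=np.zeros_like(mask,np.uint8); u0,v0,u1,v1=box; m[v0:v1,u0:u1]=mask[v0:v1,u0:u1]
    c,_=cv2.findContours(m,cv2.RETR_EXTERNAL,cv2.CHAIN_APPROX_NONE); return max(c,key=cv2.contourArea)
E
python3 - <<'E'
import pickle; from h import *
D=pickle.load(open("d0.pkl","rb")); np.set_printoptions(precision=1,suppress=True)
T,S=D["top"],D["scene"]
for n,d in D.items():
    P=cloud(d); hsv=cv2.cvtColor(d["color"],cv2.COLOR_RGB2HSV); V=hsv[...,2]; P[np.isnan(P)]=-999
    print(n,"bench z",np.median(P[...,2][(abs(P[...,2])<15)]))
    red=((hsv[...,1]>150)&((hsv[...,0]<8)|(hsv[...,0]>172)))
    boxes={"top":dict(tall=(362,228,392,258),low=(250,236,278,264)),"scene":dict(tall=(305,138,335,165),low=(395,230,422,254))}[n]
    for k,b in boxes.items():
        c=blob(red,b); u,v=cv2.minEnclosingCircle(c)[0]; print(k,plane(d,u,v,90 if k=="tall" else 45))
    c=blob(V<60,{"top":(370,120,465,210),"scene":(150,145,275,240)}[n]); print("mat",[plane(d,*p,4)[:2] for p in cv2.boxPoints(cv2.minAreaRect(c))], plane(d,*cv2.minAreaRect(c)[0],4))
    # heights-based
    def reg(name,z0,z1,xy,rad):
        m=(P[...,2]>z0)&(P[...,2]<z1)&(np.hypot(P[...,0]-xy[0],P[...,1]-xy[1])<rad); q=P[m]
        if len(q)>3: print(name,len(q),"mean",q.mean(0),"circ",np.array(cv2.minEnclosingCircle(q[:,:2].astype(np.float32))[0]),cv2.minEnclosingCircle(q[:,:2].astype(np.float32))[1],"rect",cv2.minAreaRect(q[:,:2].astype(np.float32)))
    for nm,uv,z0,z1,zr in (("knobL",(190,162),203,218,211),("knobS",(307,140),236,252,244)):
        g=plane(T,*uv,zr); reg(nm,z0,z1,g,25)
    g=plane(T,195,165,173); reg("rimL",168,178,g,95)
    g=plane(T,306,147,206); reg("rimS",201,211,g,75)
    g=plane(T,200,180,125); reg("topSm",119,131,g,140)
    g=plane(T,308,150,150); reg("topLg",145,156,g,150)
    g=plane(T,213,249,51); reg("cupW",45,57,g,35)
    g=plane(T,320,235,58); reg("cupN",52,64,g,26)
im=np.vstack([cv2.resize(T["color"][185:275,180:400],None,fx=3.6,fy=3.6,interpolation=2)]); cv2.imwrite("pics/crop1.png",im[:,:,::-1])
from workcell import imaging
w=imaging.get_image("wrist"); print(w["K"],w["hand_eye"])
E
```

```text
top bench z 0.05030840717859064
tall [ 420.6 -136.4   90. ]
low [428.5 133.5  45. ]
mat [array([ 695.3, -174.4]), array([ 733.3, -348. ]), array([ 565.4, -370.9]), array([ 529.9, -202.2])] [ 629.6 -273.7    4. ]
knobL 116 mean [609.5 259.9 209.7] circ [610.2 261. ] 12.965291976928711 rect ((610.1337890625, 260.205322265625), (24.738277435302734, 23.848825454711914), 41.579429626464844)
knobS 123 mean [632.5   8.1 242.7] circ [633.7   8.4] 13.216412544250488 rect ((633.5406494140625, 8.259514808654785), (25.117578506469727, 24.335397720336914), 24.28969955444336)
rimL 840 mean [610.6 264.  171.8] circ [610.4 261.2] 75.95616912841797 rect ((610.8394165039062, 260.55194091796875), (150.25686645507812, 148.88951110839844), 2.220825672149658)
rimS 562 mean [636.5   8.2 205.1] circ [634.2   7.8] 55.84479522705078 rect ((634.6439208984375, 8.585636138916016), (108.23043823242188, 109.91597747802734), 86.83687591552734)
topSm 796 mean [603.5 222.7 123.8] circ [624.  260.6] 106.61695861816406 rect ((617.4276733398438, 259.9416198730469), (169.10845947265625, 154.7625732421875), 1.941771984100
[... 1671 characters left out ...]
.9  25.8 149.3] circ [663.9   9.1] 123.9528579711914 rect ((663.4564819335938, 8.951210021972656), (165.6021728515625, 191.36155700683594), 4.276735782623291)
cupW 151 mean [437.  257.4  49.5] circ [438.1 256.2] 30.974578857421875 rect ((438.1317138671875, 257.2022705078125), (58.8110237121582, 58.70841598510742), 88.52590942382812)
cupN 73 mean [454.6  -9.4  56.4] circ [458.9 -11.1] 22.05729103088379 rect ((456.39166259765625, -9.232841491699219), (44.01476287841797, 34.41389846801758), 53.94658660888672)
[[309.7   0.  317. ]
 [  0.  309.7 190.2]
 [  0.    0.    1. ]] [[   0.     0.9    0.3   82.6]
 [   1.    -0.    -0.     0.6]
 [   0.     0.3   -0.9 -130.7]
 [   0.     0.     0.     1. ]]
```

View pics/crop1.png

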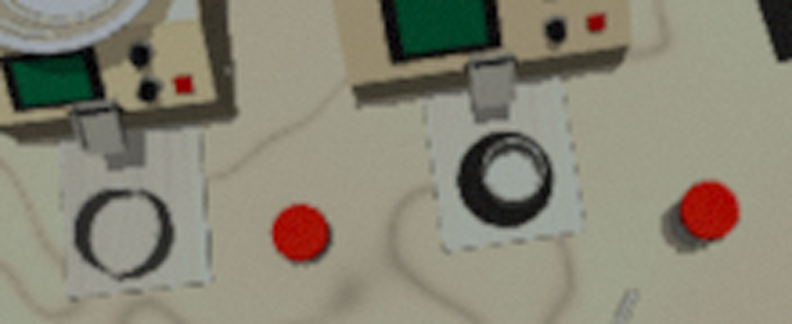

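The crop shows the wide cup on the pad at left, the narrow cup sitting back of its pad's centre, and both jars well clear. I'll turn the tool square to the world and go over the large bowl's knob.

>>> {"name": "play_rows", "arguments": {"steps": [[[0, 0, -0.03], [0, 0, -0.09], 0.06], [[0, 0, -0.07], [0, 0, -0.2], 0.06], [[0, 0, -0.1], [0, 0, -0.3], 0.06], [[0, 0, -0.108], [0, 0, -0.334], 0.06], [[0, 0, -0.108], [0, 0, -0.334], 0.06]], "newtons": 40}}

```text
t: 0.65
eef_pos: [180.4, 520.0, 351.4]
tcp_rot: [0.001, -0.0, 1.0, 0.001]
ft_force: [-0.0, -0.0, 0.3]
gripper_width: 60.0
grip_force: 0.0
```

>>> {"name": "play_rows", "arguments": {"steps": [[[-0.03, -0.018, 0], [0, 0, 0], 0.06], [[-0.07, -0.042, 0], [0, 0, 0], 0.06], [[-0.11, -0.066, 0], [0, 0, 0], 0.06], [[-0.15, -0.09, 0], [0, 0, 0], 0.06], [[-0.19, -0.114, 0], [0, 0, 0], 0.06]]}}

```text
t: 1.15
eef_pos: [371.3, 404.3, 349.1]
tcp_rot: [-0.001, 0.001, 1.0, -0.001]
ft_force: [0.0, 1.3, -0.4]
gripper_width: 59.8
grip_force: 0.0
```

>>> {"name": "play_rows", "arguments": {"steps": [[[-0.04, -0.024, 0], [0, 0, 0], 0.06], [[-0.08, -0.048, 0], [0, 0, 0], 0.06], [[-0.12, -0.072, 0], [0, 0, 0], 0.06], [[-0.16, -0.096, 0], [0, 0, 0], 0.06], [[-0.2, -0.12, 0], [0, 0, 0], 0.06]]}}

```text
t: 1.65
eef_pos: [571.5, 284.4, 348.9]
tcp_rot: [-0.001, 0.001, 1.0, -0.0]
ft_force: [-0.4, 0.5, -0.3]
gripper_width: 60.2
grip_force: 0.0
```

>>> {"name": "play_rows", "arguments": {"steps": [[[-0.03, -0.018, 0], [0, 0, 0], 0.06], [[-0.04, -0.024, 0], [0, 0, 0.0], 0.06], [[-0.04, -0.024, 0.03], [0, 0, 0], 0.06], [[-0.04, -0.024, 0.05], [0, 0, 0], 0.06], [[-0.04, -0.024, 0.05], [0, 0, 0], 0.06]]}}

```text
t: 2.15
eef_pos: [608.8, 261.8, 296.7]
tcp_rot: [-0.003, 0.0, 1.0, -0.001]
ft_force: [-0.7, -0.2, -0.2]
gripper_width: 60.3
grip_force: 0.0
```

>>> {"name": "play_rows", "arguments": {"steps": [[[0, 0, 0.03], [0, 0, 0], 0.06], [[0, 0, 0.065], [0, 0, 0], 0.06], [[0, 0, 0.09], [0, 0, 0], 0.06], [[0, 0, 0.103], [0, 0, 0], 0.06], [[0, 0, 0.107], [0, 0, 0], 0.06]]}}

```text
t: 2.65
eef_pos: [609.4, 262.1, 192.5]
tcp_rot: [-0.001, -0.0, 1.0, -0.0]
ft_force: [0.5, 0.1, 0.2]
gripper_width: 60.1
grip_force: 0.0
```

>>> {"name": "play_rows", "arguments": {"steps": [[[0, 0, 0], [0, 0, 0], 0.06], [[0, 0, 0], [0, 0, 0], 0.04], [[0, 0, 0], [0, 0, 0], 0.02], [[0, 0, 0], [0, 0, 0], 0.015], [[0, 0, 0], [0, 0, 0], 0.015]]}}

```text
t: 3.15
eef_pos: [610.6, 262.1, 194.5]
tcp_rot: [0.001, -0.0, 1.0, 0.001]
ft_force: [-0.5, 2.4, 5.4]
gripper_width: 24.6
grip_force: 39.4
```

>>> {"name": "play_rows", "arguments": {"steps": [[[0, 0, 0], [0, 0, 0], 0.015], [[0, 0, 0], [0, 0, 0], 0.015], [[0, 0, 0], [0, 0, 0], 0.015]]}}

```text
t: 3.45
eef_pos: [610.6, 262.1, 194.5]
tcp_rot: [0.001, -0.0, 1.0, 0.0]
ft_force: [-0.5, 1.5, 5.8]
gripper_width: 24.3
grip_force: 39.4
```

>>> {"name": "play_rows", "arguments": {"steps": [[[0, 0, -0.005], [0, 0, 0], 0.015], [[0, 0, -0.02], [0, 0, 0], 0.015], [[0, 0, -0.05], [0, 0, 0], 0.015], [[0, 0, -0.085], [0, 0, 0], 0.015], [[0, 0, -0.115], [0, 0, 0], 0.015]]}}

```text
t: 3.95
eef_pos: [610.0, 261.5, 309.8]
tcp_rot: [-0.0, -0.0, 1.0, -0.0]
ft_force: [0.4, -0.1, -3.0]
gripper_width: 24.3
grip_force: 39.6
```

>>> {"name": "play_rows", "arguments": {"steps": [[[0, 0, -0.02], [0, 0, 0], 0.015], [[0, -0.015, -0.031], [0, 0, 0], 0.015], [[0, -0.04, -0.031], [0, 0, 0], 0.015], [[0, -0.075, -0.031], [0, 0, 0], 0.015], [[0, -0.11, -0.031], [0, 0, 0], 0.015]]}}

```text
t: 4.45
eef_pos: [609.9, 150.1, 338.5]
tcp_rot: [-0.001, -0.0, 1.0, -0.0]
ft_force: [0.3, -0.8, -2.4]
gripper_width: 24.6
grip_force: 39.6
```

>>> {"name": "play_rows", "arguments": {"steps": [[[-0.004, -0.04, 0], [0, 0, 0], 0.015], [[-0.008, -0.08, 0], [0, 0, 0], 0.015], [[-0.012, -0.12, 0], [0, 0, 0], 0.015], [[-0.016, -0.16, 0], [0, 0, 0], 0.015], [[-0.02, -0.2, 0], [0, 0, 0], 0.015]]}}

```text
t: 4.95
eef_pos: [629.7, -50.7, 338.8]
tcp_rot: [-0.001, 0.0, 1.0, -0.0]
ft_force: [1.4, -0.4, -2.3]
gripper_width: 24.4
grip_force: 39.6
```

>>> {"name": "play_rows", "arguments": {"steps": [[[0, -0.04, 0], [0, 0, 0], 0.015], [[0, -0.08, 0], [0, 0, 0], 0.015], [[0, -0.12, 0], [0, 0, 0], 0.015], [[0, -0.16, 0], [0, 0, 0], 0.015], [[0, -0.19, 0], [0, 0, 0], 0.015]]}}

```text
t: 5.45
eef_pos: [629.3, -241.4, 338.3]
tcp_rot: [-0.001, 0.001, 1.0, 0.0]
ft_force: [0.7, 0.5, -2.5]
gripper_width: 24.2
grip_force: 39.6
```

>>> {"name": "play_rows", "arguments": {"steps": [[[0, -0.02, 0], [0, 0, 0], 0.015], [[0, -0.03, 0], [0, 0, 0], 0.015], [[0, -0.034, 0.02], [0, 0, 0], 0.015], [[0, -0.034, 0.06], [0, 0, 0], 0.015], [[0, -0.034, 0.1], [0, 0, 0], 0.015]]}}

```text
t: 5.95
eef_pos: [630.5, -271.5, 238.7]
tcp_rot: [0.001, -0.0, 1.0, -0.0]
ft_force: [1.1, -0.0, -2.0]
gripper_width: 24.3
grip_force: 39.6
```

```bash
cat > snap.py <<'E'
import sys; from workcell import r, imaging; from h import *
n,f=sys.argv[1:3]; s=r.sense(); d=imaging.get_image(n)
import pickle; pickle.dump((s,d),open(f+".pkl","wb"))
im=d["color"][:,:,::-1]
if len(sys.argv)>3:
    u0,v0,u1,v1=map(int,sys.argv[3].split(",")); im=im[v0:v1,u0:u1]; k=min(800/(u1-u0),600/(v1-v0)); im=cv2.resize(im,None,fx=k,fy=k,interpolation=2)
cv2.imwrite(f"pics/{f}.png",im)
np.set_printoptions(precision=2,suppress=True); print(s["t"],s["eef_pos"],s["tcp_rot"],s["gripper_width"],s["ft_force"])
E
python3 snap.py top a1 110,40,480,300
```

```text
5.95 [ 630.46 -271.55  238.68] [ 0. -0.  1. -0.] 24.27660576713682 [ 1.1  -0.04 -2.04]
```

View pics/a1.png

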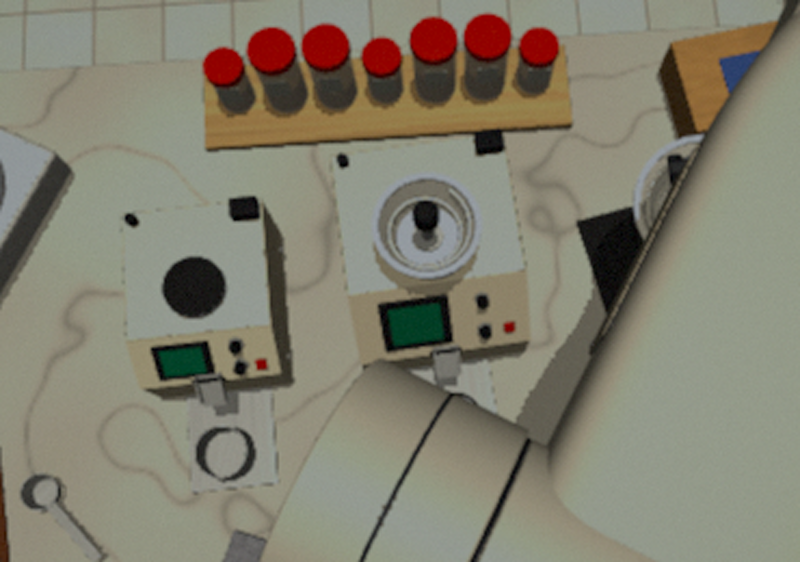

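The small drive plate is exposed at about crop (194,287), and the bowl hangs level over the mat. I'll lower it and measure the plate.

>>> {"name": "play_rows", "arguments": {"steps": [[[0, 0, 0.03], [0, 0, 0], 0.015], [[0, 0, 0.07], [0, 0, 0], 0.015], [[0, 0, 0.11], [0, 0, 0], 0.015], [[0, 0, 0.145], [0, 0, 0], 0.015], [[0, 0, 0.165], [0, 0, 0], 0.015]]}}

```text
t: 6.5
eef_pos: [629.8, -270.9, 72.3]
tcp_rot: [-0.001, -0.001, 1.0, 0.001]
ft_force: [0.5, -0.1, -2.2]
gripper_width: 24.4
grip_force: 39.9
```

>>> {"name": "play_rows", "arguments": {"steps": [[[0, 0, 0.003], [0, 0, 0], 0.015], [[0, 0, 0.006], [0, 0, 0], 0.015], [[0, 0, 0.008], [0, 0, 0], 0.015], [[0, 0, 0.01], [0, 0, 0], 0.015], [[0, 0, 0.011], [0, 0, 0], 0.015]]}}

```text
t: 7.0
eef_pos: [630.7, -272.4, 64.2]
tcp_rot: [0.001, -0.0, 1.0, -0.0]
ft_force: [-0.0, -0.1, -1.9]
gripper_width: 24.7
grip_force: 40.0
```

```bash
cat > drive.py <<'E'
import sys,pickle; from h import *; from workcell import r,imaging
np.set_printoptions(precision=1,suppress=True)
# args: x y z radius  -> dark ellipse nearest to expected point, in top and scene
x,y,z,rad=map(float,sys.argv[1:5]); th=int(sys.argv[5]) if len(sys.argv)>5 else 70
for n in ("top","scene"):
    d=imaging.get_image(n); V=cv2.cvtColor(d["color"],cv2.COLOR_RGB2GRAY)
    u,v=proj(d,[x,y,z]); s=rad*1.45*d["K"][0,0]/(-(rot(d).T@(np.array([x,y,z])-d["xyz"]))[2])
    try:
        c=blob(V<th,[int(max(0,q)) for q in (u-s,v-s,u+s,v+s)])
        q=np.array([plane(d,*p[0],z)[:2] for p in c],np.float32)
        print(n,"ellipse",cv2.fitEllipse(q),"circ",cv2.minEnclosingCircle(q))
    except Exception as e: print(n,e)
E
python3 drive.py 606 262 137 33; python3 -c "
from workcell import r;print(r.sense())"
```

```text
top ellipse ((606.0095825195312, 259.86029052734375), (62.46418762207031, 65.40078735351562), 126.31315612792969) circ ((606.644287109375, 259.4410095214844), 33.61783218383789)
scene ellipse ((608.116943359375, 262.633544921875), (63.78070831298828, 66.04696655273438), 99.24903869628906) circ ((608.2451782226562, 262.2177734375), 33.70062255859375)
{'t': 7.1, 'qpos': array([-5.29793969e-01,  5.77350970e-01,  6.90944901e-02,  1.06196586e+00,
       -1.36386961e-05, -5.29979659e-01]), 'qd': array([-0.00226579,  0.00248372, -0.00113209,  0.0010648 , -0.00078726,
       -0.00068127]), 'effort': array([ 4.63521481e-02, -7.83241439e+01,  3.26176608e+01, -6.34958851e-02,
        2.80990185e-03,  1.53306401e-04]), 'eef_pos': array([ 630.45583709, -272.34347309,   63.76685649]), 'tcp_rot': array([ 2.44188495e-04, -9.28430622e-05,  9.99999954e-01, -1.50940221e-04]), 'ft_force': array([-0.9382391 , -0.75990001, -2.09735528]), 'wrist_torque': array([ 0.06671603,  0.0379724 , -0.0736664 ]), 'grip_force': 39.97962920519058, 'gripper_width': 24.58860352242184}
```

>>> {"name": "play_rows", "arguments": {"steps": [[[0, 0, 0.001], [0, 0, 0], 0.015], [[0, 0, 0.002], [0, 0, 0], 0.015], [[0, 0, 0.002], [0, 0, 0], 0.015]]}}

```text
t: 7.4
eef_pos: [630.4, -272.3, 61.6]
tcp_rot: [0.0, -0.0, 1.0, -0.0]
ft_force: [-0.3, 1.0, 0.7]
gripper_width: 24.6
grip_force: 40.2
```

>>> {"name": "play_rows", "arguments": {"steps": [[[0, 0, 0.001], [0, 0, 0], 0.015], [[0, 0, 0.001], [0, 0, 0], 0.015]]}}

```text
t: 7.6
eef_pos: [630.4, -272.1, 61.4]
tcp_rot: [0.0, -0.0, 1.0, -0.0]
ft_force: [-3.1, 3.3, 9.1]
gripper_width: 24.6
grip_force: 40.9
```

>>> {"name": "play_rows", "arguments": {"steps": [[[0, 0, -0.001], [0, 0, 0], 0.015], [[0, 0, -0.001], [0, 0, 0], 0.03], [[0, 0, -0.001], [0, 0, 0], 0.045], [[0, 0, -0.001], [0, 0, 0], 0.06], [[0, 0, -0.001], [0, 0, 0], 0.06]]}}

```text
t: 8.1
eef_pos: [630.4, -272.3, 61.2]
tcp_rot: [-0.0, -0.0, 1.0, 0.0]
ft_force: [0.5, 0.9, 0.6]
gripper_width: 59.7
grip_force: 0.0
```

>>> {"name": "play_rows", "arguments": {"steps": [[[0, 0, -0.01], [0, 0, 0], 0.06], [[0, 0, -0.04], [0, 0, 0], 0.06], [[0, 0, -0.085], [0, 0, 0], 0.06], [[0, 0, -0.13], [0, 0, 0], 0.06], [[0, 0, -0.175], [0, 0, 0], 0.06]]}}

```text
t: 8.6
eef_pos: [630.1, -272.1, 239.1]
tcp_rot: [0.0, -0.0, 1.0, -0.0]
ft_force: [1.4, -0.6, 0.7]
gripper_width: 60.0
grip_force: 0.0
```

>>> {"name": "play_rows", "arguments": {"steps": [[[0, 0.01, -0.04], [0, 0, 0], 0.06], [[0, 0.04, -0.06], [0, 0, 0], 0.06], [[0, 0.08, -0.06], [0, 0, 0], 0.06], [[0, 0.12, -0.06], [0, 0, 0], 0.06], [[0, 0.16, -0.06], [0, 0, 0], 0.06]]}}

```text
t: 9.1
eef_pos: [630.0, -110.9, 297.3]
tcp_rot: [0.001, 0.0, 1.0, -0.0]
ft_force: [0.8, 0.1, 0.5]
gripper_width: 59.8
grip_force: 0.0
```

>>> {"name": "play_rows", "arguments": {"steps": [[[0, 0.04, 0], [0, 0, 0], 0.06], [[0, 0.08, 0], [0, 0, 0], 0.06], [[0, 0.11, 0], [0, 0, 0], 0.06], [[0, 0.12, 0], [0, 0, 0], 0.06], [[0, 0.12, 0], [0, 0, 0], 0.06]]}}

```text
t: 9.6
eef_pos: [630.2, 8.9, 297.0]
tcp_rot: [0.0, -0.001, 1.0, -0.0]
ft_force: [0.1, -1.2, 0.1]
gripper_width: 60.1
grip_force: 0.0
```

```bash
python3 snap.py top a2 180,80,480,300; python3 -c "
import pickle; from h import *
s,d=pickle.load(open('a2.pkl','rb')); P=cloud(d); P[np.isnan(P)]=-999
m=(P[...,2]>34)&(P[...,2]<46)&(np.hypot(P[...,0]-630,P[...,1]+272)<90); q=P[m][:,:2].astype(np.float32); print('bowlL on mat',cv2.minEnclosingCircle(q),len(q))"
```

```text
9.6 [630.18   8.93 297.  ] [ 0. -0.  1. -0.] 60.13379994339701 [ 0.14 -1.2   0.15]
bowlL on mat ((630.2371826171875, -273.0677795410156), 75.76585388183594) 690
```

View pics/a2.png

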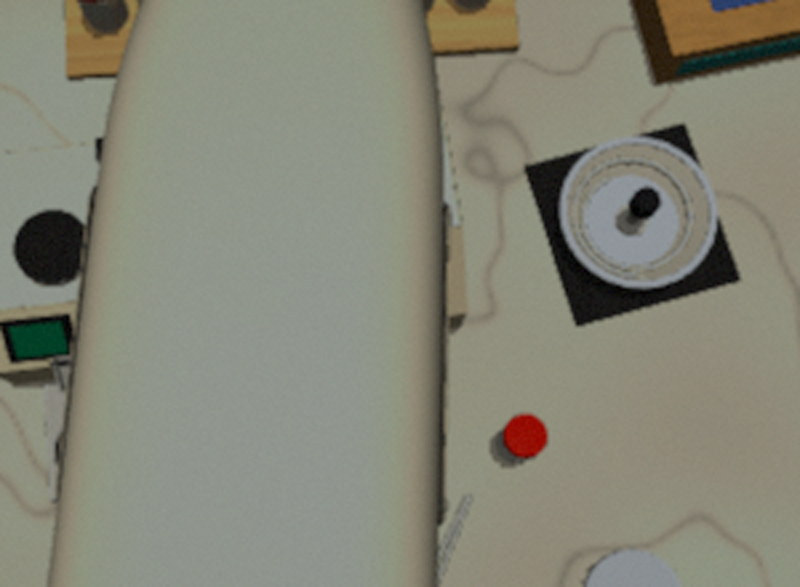

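The large bowl sits flat on the mat; its rim circle is centred at (640,213) in the crop. Now I'll pick up the small bowl.

>>> {"name": "play_rows", "arguments": {"steps": [[[-0.0035, 0, 0.015], [0, 0, 0], 0.06], [[-0.0035, 0, 0.035], [0, 0, 0], 0.06], [[-0.0035, 0, 0.055], [0, 0, 0], 0.06], [[-0.0035, 0, 0.067], [0, 0, 0], 0.06], [[-0.0035, 0, 0.07], [0, 0, 0], 0.06]]}}

```text
t: 10.15
eef_pos: [633.4, 6.4, 225.0]
tcp_rot: [-0.001, 0.001, 1.0, 0.0]
ft_force: [-0.4, 0.7, -0.0]
gripper_width: 59.9
grip_force: 0.0
```

>>> {"name": "play_rows", "arguments": {"steps": [[[0, 0, 0], [0, 0, 0], 0.06], [[0, 0, 0], [0, 0, 0], 0.04], [[0, 0, 0], [0, 0, 0], 0.02], [[0, 0, 0], [0, 0, 0], 0.015], [[0, 0, 0], [0, 0, 0], 0.015]]}}

```text
t: 10.65
eef_pos: [634.1, 7.8, 227.1]
tcp_rot: [0.001, -0.0, 1.0, -0.0]
ft_force: [-0.4, 0.2, 4.4]
gripper_width: 25.0
grip_force: 39.2
```

>>> {"name": "play_rows", "arguments": {"steps": [[[0, 0, 0], [0, 0, 0], 0.015], [[0, 0, 0], [0, 0, 0], 0.015]]}}

```text
t: 10.85
eef_pos: [634.1, 7.9, 227.1]
tcp_rot: [0.001, -0.0, 1.0, -0.0]
ft_force: [0.7, 0.9, 4.8]
gripper_width: 24.4
grip_force: 39.4
```

>>> {"name": "play_rows", "arguments": {"steps": [[[0, 0, -0.005], [0, 0, 0], 0.015], [[0, 0, -0.02], [0, 0, 0], 0.015], [[0, 0, -0.05], [0, 0, 0], 0.015], [[0, 0, -0.07], [0, 0, 0], 0.015], [[0, 0, -0.08], [0, 0, 0], 0.015]]}}

```text
t: 11.35
eef_pos: [634.0, 7.7, 308.0]
tcp_rot: [0.001, -0.0, 1.0, -0.0]
ft_force: [1.1, 0.2, -1.2]
gripper_width: 24.5
grip_force: 39.6
```

>>> {"name": "play_rows", "arguments": {"steps": [[[0, 0.02, 0], [0, 0, 0], 0.015], [[0.003, 0.055, 0], [0, 0, 0], 0.015], [[0.007, 0.095, 0], [0, 0, 0], 0.015], [[0.012, 0.135, 0], [0, 0, 0], 0.015], [[0.017, 0.175, 0], [0, 0, 0], 0.015]]}}

```text
t: 11.85
eef_pos: [616.3, 184.0, 305.4]
tcp_rot: [-0.001, 0.0, 1.0, -0.0]
ft_force: [1.2, 0.4, -2.4]
gripper_width: 24.7
grip_force: 39.6
```

>>> {"name": "play_rows", "arguments": {"steps": [[[0.004, 0.035, 0], [0, 0, 0], 0.015], [[0.008, 0.06, 0], [0, 0, 0], 0.015], [[0.0095, 0.0735, 0], [0, 0, 0], 0.015], [[0.0095, 0.0785, 0], [0, 0, 0], 0.015], [[0.0095, 0.0785, 0], [0, 0, 0], 0.015]]}}

```text
t: 12.35
eef_pos: [607.4, 261.1, 305.8]
tcp_rot: [-0.0, -0.0, 1.0, -0.0]
ft_force: [-0.1, -0.3, -0.7]
gripper_width: 24.6
grip_force: 39.6
```

>>> {"name": "play_rows", "arguments": {"steps": [[[0, 0, 0.02], [0, 0, 0], 0.015], [[0, 0, 0.05], [0, 0, 0], 0.015], [[0, 0, 0.08], [0, 0, 0], 0.015], [[0, 0, 0.093], [0, 0, 0], 0.015], [[0, 0, 0.096], [0, 0, 0], 0.015]]}}

```text
t: 12.85
eef_pos: [607.0, 259.4, 208.3]
tcp_rot: [-0.002, 0.001, 1.0, -0.001]
ft_force: [0.0, -0.0, -1.8]
gripper_width: 24.8
grip_force: 39.6
```

```bash
python3 snap.py wrist w1; python3 snap.py scene s1 300,200,500,350; python3 -c "
import pickle; from h import *
s,d=pickle.load(open('w1.pkl','rb'));print(d['K'],d['hand_eye'])"
```

```text
12.85 [606.97 259.39 208.34] [-0.  0.  1. -0.] 24.75432907842102 [ 0.03 -0.03 -1.77]
12.9 [607.27 259.71 209.2 ] [-0.  0.  1. -0.] 25.04853969679777 [ 0.6  -0.35 -1.65]
[[309.70691629   0.         316.97649063]
 [  0.         309.70691629 190.18344381]
 [  0.           0.           1.        ]] [[ 2.88432245e-04  9.48774761e-01  3.15953112e-01  8.22687084e+01]
 [ 9.99999958e-01 -2.64758535e-04 -1.17852984e-04  1.03606118e+00]
 [-2.81646537e-05  3.15953133e-01 -9.48774798e-01 -1.30737665e+02]
 [ 0.00000000e+00  0.00000000e+00  0.00000000e+00  1.00000000e+00]]
```

View pics/w1.png

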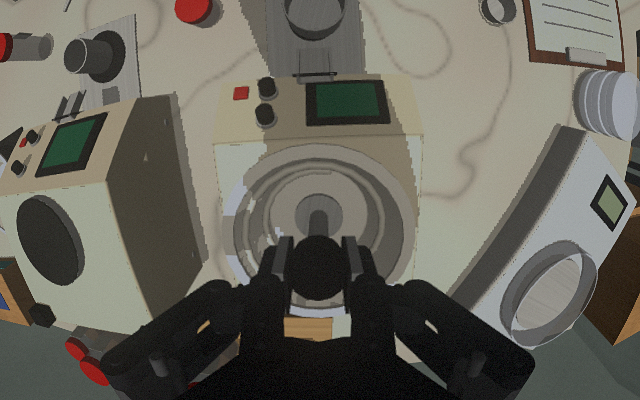

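The wrist view shows the bowl level in the grip (knob at (317,267)) with the bare large drive plate at (50,240). I'll keep lowering.

>>> {"name": "play_rows", "arguments": {"steps": [[[0, 0, 0.002], [0, 0, 0], 0.015], [[0, 0, 0.004], [0, 0, 0], 0.015], [[0, 0, 0.006], [0, 0, 0], 0.015], [[0, 0, 0.006], [0, 0, 0], 0.015]]}}

```text
t: 13.35
eef_pos: [607.2, 261.3, 204.3]
tcp_rot: [-0.0, -0.0, 1.0, -0.0]
ft_force: [0.7, -0.2, -2.2]
gripper_width: 24.6
grip_force: 39.6
```

>>> {"name": "play_rows", "arguments": {"steps": [[[0, 0, 0.001], [0, 0, 0], 0.015], [[0, 0, 0.0015], [0, 0, 0], 0.015], [[0, 0, 0.0015], [0, 0, 0], 0.015]]}}

```text
t: 13.65
eef_pos: [607.2, 261.3, 202.7]
tcp_rot: [-0.0, -0.0, 1.0, -0.0]
ft_force: [-0.7, 0.1, -1.1]
gripper_width: 24.5
grip_force: 39.6
```

```bash
cat > bowl.py <<'E'
import sys; from h import *; from workcell import imaging
x,y,z,rad=map(float,sys.argv[1:5])
for n in ("top","scene"):
    d=imaging.get_image(n); P=cloud(d); P[np.isnan(P)]=-999
    m=(abs(P[...,2]-z)<6)&(np.hypot(P[...,0]-x,P[...,1]-y)<rad); q=P[m][:,:2].astype(np.float32)
    if len(q)>5: print(n,len(q),cv2.minEnclosingCircle(q),cv2.fitEllipse(cv2.convexHull(q)))
E
python3 drive.py 634 9 162 45; python3 -c "
from workcell import r; s=r.sense(); print(s['eef_pos'],s['ft_force'])"
```

```text
top ellipse ((636.171875, 6.3172101974487305), (85.27945709228516, 88.09896850585938), 81.8392105102539) circ ((636.0877685546875, 5.803246974945068), 44.802635192871094)
scene ellipse ((638.1123657226562, 9.610662460327148), (87.77286529541016, 91.54105377197266), 139.9853973388672) circ ((638.5216674804688, 9.353912353515625), 46.42542266845703)
[607.24472321 261.26367688 202.78563986] [-0.04891011  0.6871413  -2.45495744]
```

>>> {"name": "play_rows", "arguments": {"steps": [[[0, 0, 0.0005], [0, 0, 0], 0.015], [[0, 0, 0.001], [0, 0, 0], 0.015], [[0, 0, 0.001], [0, 0, 0], 0.015]]}}

```text
t: 14.05
eef_pos: [607.4, 261.3, 202.2]
tcp_rot: [0.0, -0.0, 1.0, 0.0]
ft_force: [-0.9, 1.0, 1.2]
gripper_width: 24.8
grip_force: 39.9
```

>>> {"name": "play_rows", "arguments": {"steps": [[[0, 0, 0.0005], [0, 0, 0], 0.015], [[0, 0, 0.0005], [0, 0, 0], 0.015]]}}

```text
t: 14.25
eef_pos: [607.4, 261.4, 202.1]
tcp_rot: [0.001, -0.0, 1.0, 0.0]
ft_force: [-0.9, 0.3, 4.8]
gripper_width: 24.6
grip_force: 40.2
```

Contact. I'll release, rise and move back toward the mat.

>>> {"name": "play_rows", "arguments": {"steps": [[[0, 0, -0.0005], [0, 0, 0], 0.015], [[0, 0, -0.0005], [0, 0, 0], 0.03], [[0, 0, -0.0005], [0, 0, 0], 0.045], [[0, 0, -0.0005], [0, 0, 0], 0.06], [[0, 0, -0.0005], [0, 0, 0], 0.06]]}}

```text
t: 14.75
eef_pos: [607.3, 261.2, 201.6]
tcp_rot: [-0.0, -0.0, 1.0, -0.0]
ft_force: [-0.5, -0.2, 0.3]
gripper_width: 60.2
grip_force: 0.0
```

>>> {"name": "play_rows", "arguments": {"steps": [[[0, 0, -0.01], [0, 0, 0], 0.06], [[0, 0, -0.035], [0, 0, 0], 0.06], [[0, 0, -0.065], [0, 0, 0], 0.06], [[0, 0, -0.09], [0, 0, 0], 0.06], [[0, -0.02, -0.1], [0, 0, 0], 0.06]]}}

```text
t: 15.25
eef_pos: [607.5, 242.5, 304.9]
tcp_rot: [0.002, -0.001, 1.0, 0.001]
ft_force: [0.9, -0.7, -0.5]
gripper_width: 59.7
grip_force: 0.0
```

>>> {"name": "play_rows", "arguments": {"steps": [[[0, -0.04, 0], [0, 0, 0], 0.06], [[0, -0.08, 0], [0, 0, 0], 0.06], [[-0.005, -0.12, 0], [0, 0, 0], 0.06], [[-0.01, -0.16, 0], [0, 0, 0], 0.06], [[-0.015, -0.2, 0], [0, 0, 0], 0.06]]}}

```text
t: 15.75
eef_pos: [621.8, 38.8, 301.9]
tcp_rot: [-0.0, 0.0, 1.0, -0.0]
ft_force: [-0.1, -0.6, 0.1]
gripper_width: 60.0
grip_force: 0.0
```

>>> {"name": "play_rows", "arguments": {"steps": [[[0, -0.04, 0], [0, 0, 0], 0.06], [[0, -0.08, 0], [0, 0, 0], 0.06], [[-0.002, -0.12, 0], [0, 0, 0], 0.06], [[-0.004, -0.16, 0], [0, 0, 0], 0.06], [[-0.008, -0.2, 0], [0, 0, 0], 0.06]]}}

```text
t: 16.25
eef_pos: [629.4, -161.2, 302.0]
tcp_rot: [-0.0, 0.0, 1.0, -0.0]
ft_force: [0.7, 0.4, 0.9]
gripper_width: 59.9
grip_force: 0.0
```

>>> {"name": "play_rows", "arguments": {"steps": [[[0, -0.04, 0], [0, 0, 0], 0.06], [[0, -0.08, 0], [0, 0, 0], 0.06], [[0, -0.105, 0], [0, 0, 0], 0.06], [[0, -0.1135, 0], [0, 0, 0], 0.06], [[0, -0.1135, 0], [0, 0, 0], 0.06]]}}

```text
t: 16.75
eef_pos: [629.6, -273.9, 301.2]
tcp_rot: [-0.0, 0.001, 1.0, 0.0]
ft_force: [-0.0, 0.6, -0.1]
gripper_width: 59.8
grip_force: 0.0
```

```bash
python3 bowl.py 607 261 181 75; python3 drive.py 637 8 162 45; python3 -c "
from workcell import r; s=r.sense(); print(s['eef_pos'],s['ft_force'])"
```

```text
top 589 ((607.7911987304688, 261.6239013671875), 56.505638122558594) ((607.2701416015625, 261.3973388671875), (110.02130126953125, 111.65137481689453), 123.72915649414062)
scene 1129 ((606.0844116210938, 263.1250915527344), 56.25653076171875) ((606.0090942382812, 262.6920471191406), (110.10790252685547, 111.86295318603516), 101.98600006103516)
top ellipse ((636.0501098632812, 6.150131702423096), (85.6005859375, 88.85248565673828), 83.64093780517578) circ ((636.0042114257812, 6.001738548278809), 45.13031005859375)
scene ellipse ((638.0938720703125, 9.504129409790039), (87.75472259521484, 91.23795318603516), 138.55746459960938) circ ((638.247314453125, 9.515161514282227), 46.409759521484375)
[ 630.39330165 -271.00222191  302.21855951] [-0.18056017  0.90030928 -0.76415314]
```

The small bowl sits centred on its plate to about 1 mm. Now I'll fetch the large bowl from the mat.

>>> {"name": "play_rows", "arguments": {"steps": [[[0, 0, 0.03], [0, 0, 0], 0.06], [[0, 0, 0.07], [0, 0, 0], 0.06], [[0, 0, 0.115], [0, 0, 0], 0.06], [[0, 0, 0.15], [0, 0, 0], 0.06], [[0, 0, 0.18], [0, 0, 0], 0.06]]}}

```text
t: 17.45
eef_pos: [630.0, -270.4, 120.2]
tcp_rot: [-0.0, -0.001, 1.0, 0.0]
ft_force: [0.5, 1.6, 0.2]
gripper_width: 59.8
grip_force: 0.0
```

>>> {"name": "play_rows", "arguments": {"steps": [[[0, 0, 0.02], [0, 0, 0], 0.06], [[0, 0, 0.04], [0, 0, 0], 0.06], [[0, 0, 0.053], [0, 0, 0], 0.06], [[0, 0, 0.059], [0, 0, 0], 0.06], [[0, 0, 0.059], [0, 0, 0], 0.06]]}}

```text
t: 17.95
eef_pos: [630.4, -271.7, 62.6]
tcp_rot: [-0.0, -0.0, 1.0, 0.0]
ft_force: [-1.1, 0.4, 0.1]
gripper_width: 60.3
grip_force: 0.0
```

>>> {"name": "play_rows", "arguments": {"steps": [[[0, 0, 0], [0, 0, 0], 0.06], [[0, 0, 0], [0, 0, 0], 0.04], [[0, 0, 0], [0, 0, 0], 0.02], [[0, 0, 0], [0, 0, 0], 0.015], [[0, 0, 0], [0, 0, 0], 0.015]]}}

```text
t: 18.45
eef_pos: [630.6, -272.4, 63.6]
tcp_rot: [0.001, -0.0, 1.0, -0.0]
ft_force: [-1.5, 0.6, 5.4]
gripper_width: 24.7
grip_force: 39.3
```

>>> {"name": "play_rows", "arguments": {"steps": [[[0, 0, 0], [0, 0, 0], 0.015], [[0, 0, 0], [0, 0, 0], 0.015]]}}

```text
t: 18.65
eef_pos: [630.6, -272.4, 63.6]
tcp_rot: [0.001, -0.0, 1.0, -0.0]
ft_force: [-1.0, 1.7, 5.9]
gripper_width: 24.5
grip_force: 39.3
```

>>> {"name": "play_rows", "arguments": {"steps": [[[0, 0, -0.005], [0, 0, 0], 0.015], [[0, 0, -0.025], [0, 0, 0], 0.015], [[0, 0, -0.065], [0, 0, 0], 0.015], [[0, 0, -0.11], [0, 0, 0], 0.015], [[0, 0, -0.155], [0, 0, 0], 0.015]]}}

```text
t: 19.15
eef_pos: [629.8, -272.1, 219.0]
tcp_rot: [-0.001, -0.0, 1.0, 0.0]
ft_force: [1.5, -0.7, -2.3]
gripper_width: 24.6
grip_force: 39.7
```

>>> {"name": "play_rows", "arguments": {"steps": [[[0, 0, -0.035], [0, 0, 0], 0.015], [[0, 0, -0.065], [0, 0, 0], 0.015], [[0, 0, -0.08], [0, 0, 0], 0.015], [[0, 0, -0.083], [0, 0, 0], 0.015], [[0, 0.01, -0.083], [0, 0, 0], 0.015]]}}

```text
t: 19.65
eef_pos: [630.3, -263.0, 299.9]
tcp_rot: [-0.0, 0.001, 1.0, 0.0]
ft_force: [0.0, 0.2, -2.8]
gripper_width: 24.6
grip_force: 39.7
```

>>> {"name": "play_rows", "arguments": {"steps": [[[0, 0.025, 0], [0, 0, 0], 0.015], [[-0.001, 0.06, 0], [0, 0, 0], 0.015], [[-0.002, 0.1, 0], [0, 0, 0], 0.015], [[-0.004, 0.14, 0], [0, 0, 0], 0.015], [[-0.005, 0.18, 0], [0, 0, 0], 0.015]]}}

```text
t: 20.15
eef_pos: [634.5, -80.1, 298.9]
tcp_rot: [-0.001, -0.0, 1.0, 0.0]
ft_force: [1.0, -0.0, -2.2]
gripper_width: 24.3
grip_force: 39.7
```

>>> {"name": "play_rows", "arguments": {"steps": [[[-0.001, 0.035, 0], [0, 0, 0], 0.015], [[-0.002, 0.065, 0], [0, 0, 0], 0.015], [[-0.002, 0.083, 0], [0, 0, 0], 0.015], [[-0.002, 0.0894, 0], [0, 0, 0], 0.015], [[-0.002, 0.0894, 0], [0, 0, 0], 0.015]]}}

```text
t: 20.65
eef_pos: [637.1, 7.5, 300.1]
tcp_rot: [-0.001, -0.001, 1.0, -0.0]
ft_force: [-0.2, -0.8, -3.1]
gripper_width: 24.7
grip_force: 39.8
```

>>> {"name": "play_rows", "arguments": {"steps": [[[0, 0, 0.02], [0, 0, 0], 0.015], [[0, 0, 0.045], [0, 0, 0], 0.015], [[0, 0, 0.06], [0, 0, 0], 0.015], [[0, 0, 0.067], [0, 0, 0], 0.015], [[0, 0, 0.07], [0, 0, 0], 0.015]]}}

```text
t: 21.15
eef_pos: [637.2, 5.9, 230.1]
tcp_rot: [-0.001, 0.001, 1.0, -0.0]
ft_force: [1.0, -0.3, -1.9]
gripper_width: 24.6
grip_force: 39.7
```

>>> {"name": "play_rows", "arguments": {"steps": [[[0, 0, 0.001], [0, 0, 0], 0.015], [[0, 0, 0.002], [0, 0, 0], 0.015], [[0, 0, 0.003], [0, 0, 0], 0.015], [[0, 0, 0.004], [0, 0, 0], 0.015], [[0, 0, 0.004], [0, 0, 0], 0.015]]}}

```text
t: 21.65
eef_pos: [637.3, 7.2, 226.9]
tcp_rot: [0.0, -0.0, 1.0, -0.0]
ft_force: [0.9, 0.2, -2.9]
gripper_width: 24.6
grip_force: 39.7
```

>>> {"name": "play_rows", "arguments": {"steps": [[[0, 0, 0.001], [0, 0, 0], 0.015], [[0, 0, 0.002], [0, 0, 0], 0.015], [[0, 0, 0.003], [0, 0, 0], 0.015], [[0, 0, 0.004], [0, 0, 0], 0.015], [[0, 0, 0.0045], [0, 0, 0], 0.015]]}}

```text
t: 22.15
eef_pos: [637.3, 7.1, 222.1]
tcp_rot: [-0.0, -0.0, 1.0, 0.0]
ft_force: [-0.8, -0.5, -2.4]
gripper_width: 24.1
grip_force: 39.7
```

>>> {"name": "play_rows", "arguments": {"steps": [[[0, 0, 0.0005], [0, 0, 0], 0.015], [[0, 0, 0.001], [0, 0, 0], 0.015], [[0, 0, 0.001], [0, 0, 0], 0.015]]}}

```text
t: 22.45
eef_pos: [637.3, 7.2, 221.6]
tcp_rot: [0.0, -0.0, 1.0, 0.0]
ft_force: [-0.5, 0.5, 2.3]
gripper_width: 24.7
grip_force: 40.0
```

>>> {"name": "play_rows", "arguments": {"steps": [[[0, 0, 0], [0, 0, 0], 0.03], [[0, 0, 0], [0, 0, 0], 0.045], [[0, 0, 0], [0, 0, 0], 0.06], [[0, 0, 0], [0, 0, 0], 0.06]]}}

```text
t: 22.85
eef_pos: [637.4, 7.1, 221.3]
tcp_rot: [0.0, -0.0, 1.0, -0.0]
ft_force: [0.2, -0.4, 0.3]
gripper_width: 60.0
grip_force: 0.0
```

>>> {"name": "play_rows", "arguments": {"steps": [[[0, 0, -0.01], [0, 0, 0], 0.06], [[0, 0, -0.035], [0, 0, 0], 0.06], [[0, 0, -0.065], [0, 0, 0], 0.07], [[0, 0, -0.09], [0, 0, 0], 0.085], [[0.01, 0.01, -0.1], [0, 0, 0], 0.085]]}}

```text
t: 23.35
eef_pos: [628.1, 16.5, 323.8]
tcp_rot: [0.002, 0.001, 1.0, -0.0]
ft_force: [-0.5, 0.2, 0.4]
gripper_width: 85.0
grip_force: 0.0
```

>>> {"name": "play_rows", "arguments": {"steps": [[[0.02, 0.03, 0], [0, 0, 0], 0.085], [[0.045, 0.06, 0], [0, 0, 0], 0.085], [[0.07, 0.09, 0], [0, 0, 0], 0.085], [[0.095, 0.12, 0], [0, 0, 0], 0.085], [[0.12, 0.15, 0], [0, 0, 0], 0.085]]}}

```text
t: 23.85
eef_pos: [505.2, 168.4, 321.1]
tcp_rot: [-0.0, -0.0, 1.0, 0.0]
ft_force: [-0.5, 0.9, -0.5]
gripper_width: 85.2
grip_force: 0.0
```

>>> {"name": "play_rows", "arguments": {"steps": [[[0.03, 0.03, 0.03], [0, 0, 0], 0.085], [[0.05, 0.06, 0.06], [0, 0, 0], 0.085], [[0.065, 0.08, 0.09], [0, 0, 0], 0.085], [[0.069, 0.089, 0.1], [0, 0, 0], 0.085], [[0.069, 0.089, 0.1], [0, 0, 0], 0.085]]}}

```text
t: 24.35
eef_pos: [436.8, 256.8, 220.5]
tcp_rot: [-0.001, -0.001, 1.0, -0.0]
ft_force: [-0.0, -0.7, 0.2]
gripper_width: 85.3
grip_force: 0.0
```

```bash
python3 bowl.py 637 8 198 95;  python3 snap.py wrist w2; python3 snap.py top a3 180,90,400,280
```

```text
top 953 ((637.3192749023438, 6.184262275695801), 75.90437316894531) ((637.15869140625, 6.182141304016113), (149.69801330566406, 150.92893981933594), 104.08871459960938)
scene 1394 ((636.470947265625, 7.5952324867248535), 76.4233169555664) ((636.3369140625, 7.517616271972656), (149.8570098876953, 151.994140625), 138.85093688964844)
24.45 [438.88 255.97 222.27] [ 0. -0.  1.  0.] 85.02415853053496 [ 0.68 -0.53  0.18]
24.5 [439.33 255.78 222.5 ] [0. 0. 1. 0.] 85.05785643214114 [ 0.33 -0.77  0.14]
```

View pics/w2.png

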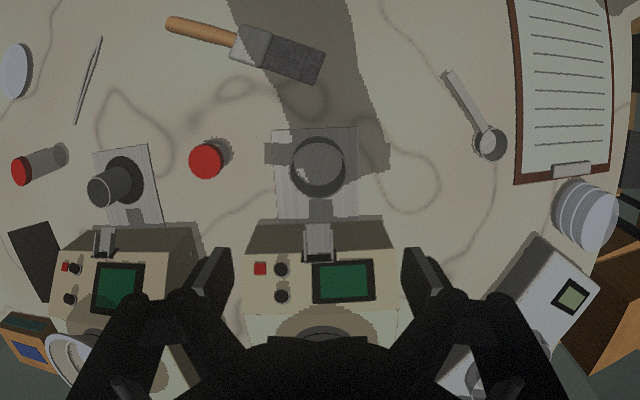

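View pics/a3.png

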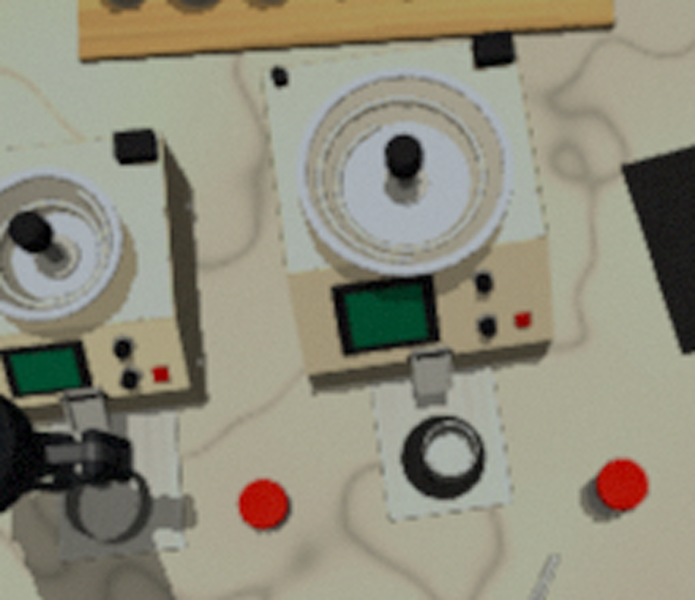

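The large bowl is centred on its plate (crop (405,172)) and the gripper is above the wide cup. I'll grasp it.

>>> {"name": "play_rows", "arguments": {"steps": [[[0, 0, 0.03], [0, 0, 0], 0.085], [[0, 0, 0.07], [0, 0, 0], 0.085], [[0, 0, 0.11], [0, 0, 0], 0.085], [[0, 0, 0.135], [0, 0, 0], 0.085], [[0, 0, 0.15], [0, 0, 0], 0.085]]}}

```text
t: 25.05
eef_pos: [438.7, 255.0, 69.9]
tcp_rot: [-0.001, 0.001, 1.0, -0.0]
ft_force: [0.6, -0.6, 0.1]
gripper_width: 84.9
grip_force: 0.0
```

>>> {"name": "play_rows", "arguments": {"steps": [[[0, 0, 0.015], [0, 0, 0], 0.085], [[0, 0, 0.03], [0, 0, 0], 0.085], [[0, 0, 0.038], [0, 0, 0], 0.085], [[0, 0, 0.041], [0, 0, 0], 0.085], [[0, 0, 0.041], [0, 0, 0], 0.085]]}}

```text
t: 25.55
eef_pos: [438.8, 255.8, 30.5]
tcp_rot: [0.0, 0.0, 1.0, 0.0]
ft_force: [-0.0, 0.3, 0.1]
gripper_width: 85.0
grip_force: 0.0
```

>>> {"name": "play_rows", "arguments": {"steps": [[[0, 0, 0], [0, 0, 0], 0.075], [[0, 0, 0], [0, 0, 0], 0.068], [[0, 0, 0], [0, 0, 0], 0.062], [[0, 0, 0], [0, 0, 0], 0.055], [[0, 0, 0], [0, 0, 0], 0.05]]}}

```text
t: 26.05
eef_pos: [438.6, 256.3, 31.2]
tcp_rot: [0.001, -0.0, 1.0, 0.0]
ft_force: [-1.0, -1.3, 8.3]
gripper_width: 59.5
grip_force: 41.8
```

>>> {"name": "play_rows", "arguments": {"steps": [[[0, 0, 0], [0, 0, 0], 0.05], [[0, 0, 0], [0, 0, 0], 0.05]]}}

```text
t: 26.25
eef_pos: [438.6, 256.3, 31.2]
tcp_rot: [0.001, -0.0, 1.0, 0.0]
ft_force: [-2.0, 0.1, 8.5]
gripper_width: 59.8
grip_force: 41.9
```

>>> {"name": "play_rows", "arguments": {"steps": [[[0, 0, -0.005], [0, 0, 0], 0.05], [[0, 0, -0.025], [0, 0, 0], 0.05], [[0, 0, -0.06], [0, 0, 0], 0.05], [[0, 0, -0.1], [0, 0, 0], 0.05], [[0, 0, -0.14], [0, 0, 0], 0.05]]}}

```text
t: 26.75
eef_pos: [437.7, 255.9, 171.8]
tcp_rot: [-0.0, -0.0, 1.0, -0.0]
ft_force: [0.9, -0.0, -1.8]
gripper_width: 59.9
grip_force: 43.7
```

>>> {"name": "play_rows", "arguments": {"steps": [[[0, 0, -0.03], [0, 0, 0], 0.05], [[0, -0.02, -0.05], [0, 0, 0], 0.05], [[0, -0.055, -0.06], [0, 0, 0], 0.05], [[0, -0.095, -0.06], [0, 0, 0], 0.05], [[0, -0.135, -0.06], [0, 0, 0], 0.05]]}}

```text
t: 27.25
eef_pos: [437.9, 120.0, 230.9]
tcp_rot: [0.0, -0.001, 1.0, -0.0]
ft_force: [1.4, 0.3, -1.6]
gripper_width: 59.5
grip_force: 43.8
```

>>> {"name": "play_rows", "arguments": {"steps": [[[0, -0.04, 0], [0, 0, 0], 0.05], [[0, -0.08, 0], [0, 0, 0], 0.05], [[0, -0.12, 0], [0, 0, 0], 0.05], [[0, -0.16, 0], [0, 0, 0], 0.05], [[0, -0.2, 0], [0, 0, 0], 0.05]]}}

```text
t: 27.75
eef_pos: [437.8, -80.4, 230.6]
tcp_rot: [0.0, -0.0, 1.0, -0.0]
ft_force: [1.2, -0.9, -0.9]
gripper_width: 59.8
grip_force: 43.8
```

>>> {"name": "play_rows", "arguments": {"steps": [[[-0.02, -0.03, 0], [0, 0, 0], 0.05], [[-0.05, -0.06, 0], [0, 0, 0], 0.05], [[-0.08, -0.09, 0], [0, 0, 0], 0.05], [[-0.11, -0.12, 0], [0, 0, 0], 0.05], [[-0.14, -0.15, 0], [0, 0, 0], 0.05]]}}

```text
t: 28.25
eef_pos: [579.2, -230.1, 230.3]
tcp_rot: [-0.0, -0.0, 1.0, 0.0]
ft_force: [1.2, 0.3, -1.5]
gripper_width: 59.6
grip_force: 43.8
```

>>> {"name": "play_rows", "arguments": {"steps": [[[-0.025, -0.025, 0], [0, 0, 0], 0.05], [[-0.045, -0.04, 0.02], [0, 0, 0], 0.05], [[-0.052, -0.044, 0.06], [0, 0, 0], 0.05], [[-0.052, -0.044, 0.1], [0, 0, 0], 0.05], [[-0.052, -0.044, 0.13], [0, 0, 0], 0.05]]}}

```text
t: 28.75
eef_pos: [629.6, -272.5, 97.2]
tcp_rot: [-0.001, -0.0, 1.0, 0.001]
ft_force: [-0.3, -0.2, -1.4]
gripper_width: 59.5
grip_force: 43.8
```

```bash
python3 drive.py 440 256 6 26 75; python3 snap.py top a4 180,200,400,290; python3 snap.py scene s4 290,160,500,320
```

```text
top ellipse ((444.7166748046875, 254.01490783691406), (47.73158645629883, 48.33778381347656), 93.65776824951172) circ ((444.6347961425781, 253.88296508789062), 24.992713928222656)
scene ellipse ((447.625244140625, 254.65103149414062), (49.47895431518555, 60.52793884277344), 80.69219207763672) circ ((449.4311828613281, 255.6461181640625), 31.54124641418457)
28.85 [ 628.12 -271.61   95.48] [-0. -0.  1.  0.] 59.869864076026744 [-0.63 -0.35 -1.47]
28.9 [ 629.35 -272.25   98.68] [-0. -0.  1.  0.] 59.92910099888489 [-0.55  0.16 -1.12]
```

View pics/s4.png

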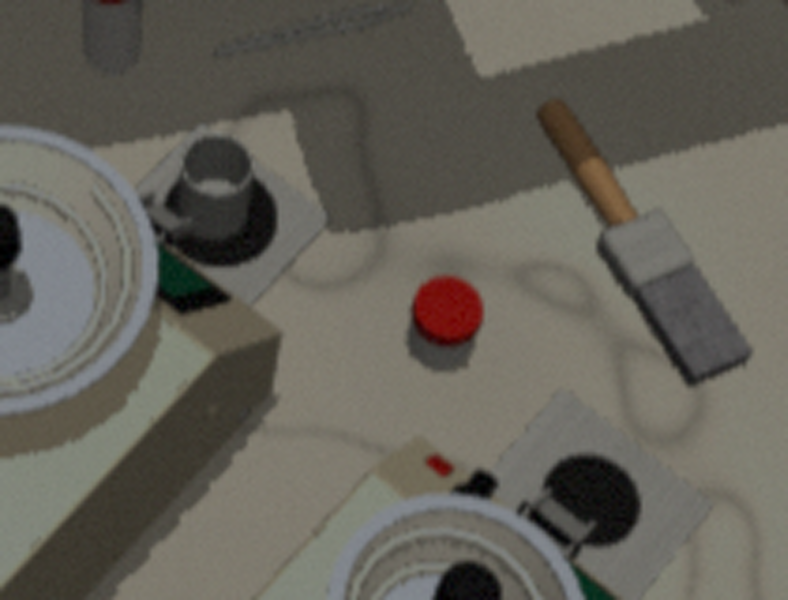

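The small counter's pad is now bare (crop (592,500)), and a front offset of 163 mm agrees with the plate. I'll set the wide cup on the mat.

>>> {"name": "play_rows", "arguments": {"steps": [[[0, 0, 0.02], [0, 0, 0], 0.05], [[0, 0, 0.04], [0, 0, 0], 0.05], [[0, 0, 0.055], [0, 0, 0], 0.05], [[0, 0, 0.063], [0, 0, 0], 0.05], [[0, 0, 0.065], [0, 0, 0], 0.05]]}}

```text
t: 29.45
eef_pos: [630.9, -273.1, 36.4]
tcp_rot: [0.001, -0.0, 1.0, -0.0]
ft_force: [-0.5, -0.2, -1.4]
gripper_width: 59.7
grip_force: 44.0
```

>>> {"name": "play_rows", "arguments": {"steps": [[[0, 0, 0.001], [0, 0, 0], 0.05], [[0, 0, 0.002], [0, 0, 0], 0.05], [[0, 0, 0.0025], [0, 0, 0], 0.05], [[0, 0, 0.0025], [0, 0, 0], 0.05]]}}

```text
t: 29.85
eef_pos: [630.5, -273.0, 33.2]
tcp_rot: [0.0, -0.0, 1.0, -0.0]
ft_force: [-0.8, -0.1, -1.3]
gripper_width: 59.3
grip_force: 44.0
```

>>> {"name": "play_rows", "arguments": {"steps": [[[0, 0, 0.001], [0, 0, 0], 0.05], [[0, 0, 0.002], [0, 0, 0], 0.05], [[0, 0, 0.003], [0, 0, 0], 0.05], [[0, 0, 0.0035], [0, 0, 0], 0.05]]}}

```text
t: 30.25
eef_pos: [630.3, -272.8, 29.3]
tcp_rot: [-0.0, -0.0, 1.0, 0.0]
ft_force: [-0.9, 0.7, 3.4]
gripper_width: 59.7
grip_force: 44.5
```

>>> {"name": "play_rows", "arguments": {"steps": [[[0, 0, 0.0005], [0, 0, 0], 0.05], [[0, 0, 0.001], [0, 0, 0], 0.05], [[0, 0, 0.001], [0, 0, 0], 0.05]]}}

```text
t: 30.55
eef_pos: [630.3, -272.9, 29.3]
tcp_rot: [0.0, -0.0, 1.0, -0.0]
ft_force: [-2.7, 1.7, 7.1]
gripper_width: 59.8
grip_force: 44.8
```

>>> {"name": "play_rows", "arguments": {"steps": [[[0, 0, -0.001], [0, 0, 0], 0.06], [[0, 0, -0.001], [0, 0, 0], 0.07], [[0, 0, -0.001], [0, 0, 0], 0.085], [[0, 0, -0.001], [0, 0, 0], 0.085], [[0, 0, -0.01], [0, 0, 0], 0.085]]}}

```text
t: 31.05
eef_pos: [629.7, -272.5, 37.2]
tcp_rot: [-0.001, -0.0, 1.0, 0.001]
ft_force: [0.1, -0.5, -0.6]
gripper_width: 85.0
grip_force: 0.0
```

>>> {"name": "play_rows", "arguments": {"steps": [[[0, 0, -0.03], [0, 0, 0], 0.085], [[0, 0, -0.07], [0, 0, 0], 0.085], [[0, 0, -0.11], [0, 0, 0], 0.085], [[0, 0, -0.15], [0, 0, 0], 0.085], [[0.01, 0.015, -0.18], [0, 0, 0], 0.085]]}}

```text
t: 31.55
eef_pos: [621.0, -259.1, 221.3]
tcp_rot: [0.001, 0.0, 1.0, -0.001]
ft_force: [0.5, -0.3, -0.5]
gripper_width: 85.1
grip_force: 0.0
```

>>> {"name": "play_rows", "arguments": {"steps": [[[0.022, 0.033, 0], [0, 0, 0], 0.085], [[0.044, 0.066, 0], [0, 0, 0], 0.085], [[0.066, 0.1, 0], [0, 0, 0], 0.085], [[0.088, 0.133, 0], [0, 0, 0], 0.085], [[0.11, 0.166, 0], [0, 0, 0], 0.085]]}}

```text
t: 32.05
eef_pos: [509.2, -90.7, 219.0]
tcp_rot: [0.0, 0.0, 1.0, -0.0]
ft_force: [0.2, 0.5, 0.3]
gripper_width: 85.1
grip_force: 0.0
```

>>> {"name": "play_rows", "arguments": {"steps": [[[0.02, 0.03, 0], [0, 0, 0], 0.085], [[0.04, 0.06, 0], [0, 0, 0], 0.085], [[0.05, 0.077, 0], [0, 0, 0], 0.085], [[0.052, 0.08, 0], [0, 0, 0], 0.085], [[0.052, 0.08, 0], [0, 0, 0], 0.085]]}}

```text
t: 32.55
eef_pos: [458.4, -11.7, 219.1]
tcp_rot: [0.001, -0.001, 1.0, -0.0]
ft_force: [-0.2, -0.5, 0.1]
gripper_width: 84.9
grip_force: 0.0
```

```bash
python3 bowl.py 458 -12 57 32; python3 bowl.py 630 -272 48 50
cat > wcloud.py <<'E'
from h import *
def wcloud(s,d):
    K=d["K"]; v,u=np.mgrid[:400,:640]; a=(u-K[0,2])/K[0,0]; b=(v-K[1,2])/K[0,0]
    t=np.hypot(a,b)+1e-9; Z=d["z_map"]; k=np.tan(t)/t
    c=np.stack([a*k*Z,-b*k*Z,-Z,np.ones_like(Z)],-1)@d["hand_eye"].T
    q=s["tcp_rot"]; p=c[...,:3]@R.from_quat([q[1],q[2],q[3],q[0]]).as_matrix().T+s["eef_pos"]; p[Z==0]=-999; return p
E
python3 snap.py wrist w3
python3 - <<'E'
import pickle; from wcloud import *
s,d=pickle.load(open("w3.pkl","rb")); P=wcloud(s,d)
m=(abs(P[...,2]-57)<4)&(np.hypot(P[...,0]-458,P[...,1]+12)<40); q=P[m]
print(len(q),q.mean(0),cv2.minEnclosingCircle(q[:,:2].astype(np.float32)))
V=cv2.cvtColor(d["color"],cv2.COLOR_RGB2GRAY)
m=(abs(P[...,2]-6)<5)&(V<60)&(np.hypot(P[...,0]-458,P[...,1]+12)<50); q=P[m]
print("pad",len(q),cv2.minEnclosingCircle(q[:,:2].astype(np.float32)))
E
```

```text
scene 101 ((459.6865234375, -12.773431777954102), 22.156707763671875) ((458.85479736328125, -11.789175033569336), (40.3337287902832, 42.97922897338867), 127.51891326904297)
top 91 ((629.0398559570312, -273.9370422363281), 30.194290161132812) ((629.2310791015625, -273.9261169433594), (58.731170654296875, 59.64375305175781), 9.220434188842773)
scene 145 ((629.906494140625, -272.0273742675781), 31.074939727783203) ((629.5921020507812, -271.8006896972656), (58.810768127441406, 61.63686752319336), 173.0950469970703)
32.75 [458.88 -12.69 218.2 ] [-0.  0.  1. -0.] 85.16111394366477 [ 0.72 -0.21 -0.17]
310 [458.66481271 -11.5440662   56.5215833 ] ((458.6418151855469, -11.740453720092773), 21.166213989257812)
pad 1164 ((458.7734375, -5.842535495758057), 33.97307586669922)
```

View pics/w3.png

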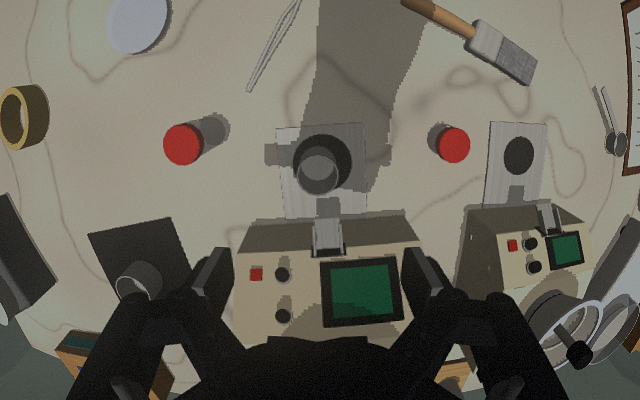

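The wrist view shows the wide cup standing on the mat at (136,280). The narrow cup (318,172) is at (458.6,-11.7) and the large pad's centre is about (459,-6). I'll grasp the narrow cup.

>>> {"name": "play_rows", "arguments": {"steps": [[[0, 0.001, 0.03], [0, 0, 0], 0.085], [[0, 0.001, 0.07], [0, 0, 0], 0.08], [[0, 0.001, 0.11], [0, 0, 0], 0.075], [[0, 0.001, 0.135], [0, 0, 0], 0.075], [[0, 0.001, 0.15], [0, 0, 0], 0.075]]}}

```text
t: 33.3
eef_pos: [457.5, -11.3, 66.0]
tcp_rot: [-0.002, 0.0, 1.0, 0.0]
ft_force: [0.2, -0.5, 0.4]
gripper_width: 75.1
grip_force: 0.0
```

>>> {"name": "play_rows", "arguments": {"steps": [[[0, 0, 0.013], [0, 0, 0], 0.075], [[0, 0, 0.025], [0, 0, 0], 0.075], [[0, 0, 0.032], [0, 0, 0], 0.075], [[0, 0, 0.035], [0, 0, 0], 0.075], [[0, 0, 0.035], [0, 0, 0], 0.075]]}}

```text
t: 33.8
eef_pos: [458.4, -11.1, 33.1]
tcp_rot: [-0.0, 0.0, 1.0, 0.0]
ft_force: [0.2, -0.3, 0.4]
gripper_width: 75.0
grip_force: 0.0
```

>>> {"name": "play_rows", "arguments": {"steps": [[[0, 0, 0], [0, 0, 0], 0.06], [[0, 0, 0], [0, 0, 0], 0.05], [[0, 0, 0], [0, 0, 0], 0.044], [[0, 0, 0], [0, 0, 0], 0.038], [[0, 0, 0], [0, 0, 0], 0.032]]}}

```text
t: 34.3
eef_pos: [458.6, -11.0, 34.0]
tcp_rot: [0.001, -0.0, 1.0, -0.0]
ft_force: [-0.9, -0.3, 6.0]
gripper_width: 41.5
grip_force: 39.8
```

>>> {"name": "play_rows", "arguments": {"steps": [[[0, 0, 0], [0, 0, 0], 0.032], [[0, 0, 0], [0, 0, 0], 0.032]]}}

```text
t: 34.5
eef_pos: [458.6, -11.0, 33.9]
tcp_rot: [0.001, -0.0, 1.0, -0.0]
ft_force: [-0.8, -0.9, 5.5]
gripper_width: 41.6
grip_force: 39.9
```

>>> {"name": "play_rows", "arguments": {"steps": [[[0, 0, -0.005], [0, 0, 0], 0.032], [[0, 0, -0.025], [0, 0, 0], 0.032], [[0, 0, -0.06], [0, 0, 0], 0.032], [[0, 0, -0.1], [0, 0, 0], 0.032], [[0, 0, -0.13], [0, 0, 0], 0.032]]}}

```text
t: 35.0
eef_pos: [458.4, -10.8, 165.8]
tcp_rot: [0.001, -0.0, 1.0, -0.0]
ft_force: [0.2, -0.2, -0.7]
gripper_width: 41.5
grip_force: 40.8
```

>>> {"name": "play_rows", "arguments": {"steps": [[[0, 0.02, -0.01], [0, 0, 0], 0.032], [[0.003, 0.055, -0.02], [0, 0, 0], 0.032], [[0.007, 0.095, -0.02], [0, 0, 0], 0.032], [[0.01, 0.135, -0.02], [0, 0, 0], 0.032], [[0.0134, 0.175, -0.02], [0, 0, 0], 0.032]]}}

```text
t: 35.5
eef_pos: [444.4, 165.6, 183.8]
tcp_rot: [0.0, 0.0, 1.0, 0.0]
ft_force: [1.0, 0.1, -0.5]
gripper_width: 41.7
grip_force: 40.8
```

>>> {"name": "play_rows", "arguments": {"steps": [[[0, 0.035, 0], [0, 0, 0], 0.032], [[0, 0.065, 0], [0, 0, 0], 0.032], [[0, 0.085, 0], [0, 0, 0], 0.032], [[0, 0.0906, 0], [0, 0, 0], 0.032], [[0, 0.0906, 0], [0, 0, 0], 0.032]]}}

```text
t: 36.0
eef_pos: [444.6, 255.1, 183.3]
tcp_rot: [-0.0, -0.001, 1.0, -0.0]
ft_force: [-0.4, 0.5, -1.5]
gripper_width: 41.6
grip_force: 40.8
```

>>> {"name": "play_rows", "arguments": {"steps": [[[0, 0, 0], [0, 0, 0], 0.032], [[0, 0, 0], [0, 0, 0], 0.032]]}}

```text
t: 36.2
eef_pos: [444.9, 253.8, 183.4]
tcp_rot: [0.0, 0.0, 1.0, -0.0]
ft_force: [0.3, -0.3, -0.1]
gripper_width: 41.5
grip_force: 40.8
```

```bash
python3 snap.py wrist w4; python3 snap.py scene s5; python3 snap.py top t5
python3 - <<'E'
import pickle; from wcloud import *
s,d=pickle.load(open("w4.pkl","rb")); P=wcloud(s,d)
V=cv2.cvtColor(d["color"],cv2.COLOR_RGB2GRAY)
for x,y,rr in((445,254.5,42),(459,-6,45)):
    m=(abs(P[...,2]-6)<5)&(V<60)&(np.hypot(P[...,0]-x,P[...,1]-y)<rr); q=P[m]
    if len(q)>5: print("pad",len(q),cv2.minEnclosingCircle(q[:,:2].astype(np.float32)),cv2.fitEllipse(cv2.convexHull(q[:,:2].astype(np.float32))))
m=(abs(P[...,2]-(s["eef_pos"][2]+24))<8)&(np.hypot(P[...,0]-445,P[...,1]-254)<40); q=P[m]
print(s["eef_pos"],len(q),q[:,:2].mean(0) if len(q) else "")
E
python3 drive.py 459 -6 6 34 75
```

```text
36.2 [444.93 253.8  183.42] [ 0.  0.  1. -0.] 41.49371780124763 [ 0.29 -0.26 -0.08]
36.25 [444.95 253.78 183.4 ] [ 0.  0.  1. -0.] 41.478940116227 [-0.29  0.16 -0.88]
36.3 [444.97 253.88 183.4 ] [ 0.  0.  1. -0.] 41.753089600688895 [-0.4  -0.22 -1.64]
pad 1904 ((443.70135498046875, 255.51817321777344), 26.433212280273438) ((443.36322021484375, 255.6617431640625), (51.11040115356445, 52.11235427856445), 124.15897369384766)
pad 1616 ((459.4223327636719, -5.215561866760254), 34.38028335571289) ((458.8985290527344, -5.5225934982299805), (66.81346130371094, 67.90100860595703), 21.099708557128906)
[444.926876   253.79524366 183.42026616] 4141 [441.79819505 254.92100569]
top ellipse ((460.14044189453125, -7.234376907348633), (63.28606033325195, 64.02503204345703), 86.02091979980469) circ ((460.21539306640625, -7.04354190826416), 32.99916458129883)
scene ellipse ((467.83428955078125, -3.309305429458618), (62.617122650146484, 92.47421264648438), 105.13304138183594) circ ((474.57818603515625, -3.2307798862457275), 48.99447250366211)
```

View pics/w4.png

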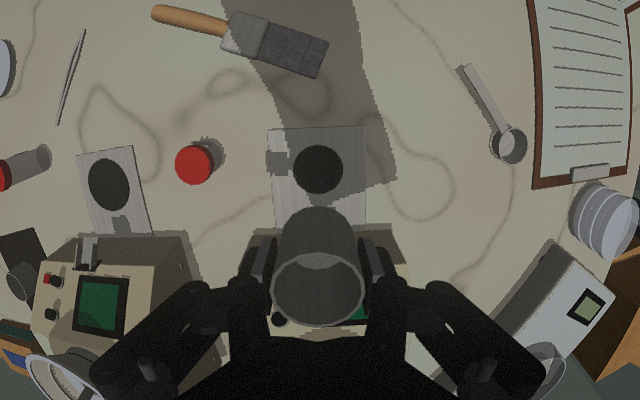

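Both pads are clear; the small pad is at pixel (318,168), and the cup is upright in the grip. I'll lower it.

>>> {"name": "play_rows", "arguments": {"steps": [[[0.0005, 0.0003, 0.02], [0, 0, 0], 0.032], [[0.0005, 0.0003, 0.055], [0, 0, 0], 0.032], [[0.0005, 0.0003, 0.09], [0, 0, 0], 0.032], [[0.0005, 0.0003, 0.12], [0, 0, 0], 0.032], [[0.0005, 0.0003, 0.135], [0, 0, 0], 0.032]]}}

```text
t: 36.95
eef_pos: [443.2, 254.3, 45.9]
tcp_rot: [-0.001, 0.0, 1.0, -0.001]
ft_force: [-0.0, -0.3, -1.2]
gripper_width: 41.6
grip_force: 40.8
```

>>> {"name": "play_rows", "arguments": {"steps": [[[0, 0, 0.003], [0, 0, 0], 0.032], [[0, 0, 0.006], [0, 0, 0], 0.032], [[0, 0, 0.008], [0, 0, 0], 0.032], [[0, 0, 0.009], [0, 0, 0], 0.032], [[0, 0, 0.009], [0, 0, 0], 0.032]]}}

```text
t: 37.45
eef_pos: [444.7, 255.1, 39.8]
tcp_rot: [0.0, -0.0, 1.0, 0.0]
ft_force: [-0.2, 0.2, -0.7]
gripper_width: 41.7
grip_force: 40.8
```

>>> {"name": "play_rows", "arguments": {"steps": [[[0, 0, 0.001], [0, 0, 0], 0.032], [[0, 0, 0.002], [0, 0, 0], 0.032], [[0, 0, 0.002], [0, 0, 0], 0.032]]}}

```text
t: 37.75
eef_pos: [444.3, 255.0, 37.3]
tcp_rot: [-0.0, -0.0, 1.0, -0.0]
ft_force: [0.3, -0.6, -2.8]
gripper_width: 41.8
grip_force: 40.8
```

>>> {"name": "play_rows", "arguments": {"steps": [[[0, 0, 0.001], [0, 0, 0], 0.032], [[0, 0, 0.002], [0, 0, 0], 0.032], [[0, 0, 0.003], [0, 0, 0], 0.032], [[0, 0, 0.003], [0, 0, 0], 0.032]]}}

```text
t: 38.15
eef_pos: [444.3, 255.0, 34.1]
tcp_rot: [-0.0, -0.0, 1.0, -0.0]
ft_force: [-1.0, 0.6, -1.3]
gripper_width: 41.7
grip_force: 40.8
```

>>> {"name": "play_rows", "arguments": {"steps": [[[0, 0, 0.0005], [0, 0, 0], 0.032], [[0, 0, 0.001], [0, 0, 0], 0.032], [[0, 0, 0.001], [0, 0, 0], 0.032]]}}

```text
t: 38.45
eef_pos: [444.3, 255.0, 34.0]
tcp_rot: [0.0, -0.0, 1.0, 0.0]
ft_force: [-3.0, -1.4, 8.1]
gripper_width: 41.8
grip_force: 41.6
```

>>> {"name": "play_rows", "arguments": {"steps": [[[0, 0, -0.001], [0, 0, 0], 0.045], [[0, 0, -0.001], [0, 0, 0], 0.055], [[0, 0, -0.001], [0, 0, 0], 0.07], [[0, 0, -0.001], [0, 0, 0], 0.075], [[0, 0, -0.008], [0, 0, 0], 0.075]]}}

```text
t: 38.95
eef_pos: [443.9, 254.8, 40.8]
tcp_rot: [-0.001, -0.0, 1.0, -0.0]
ft_force: [0.0, 0.3, 0.1]
gripper_width: 74.9
grip_force: 0.0
```

>>> {"name": "play_rows", "arguments": {"steps": [[[0, 0, -0.03], [0, 0, 0], 0.075], [[0, 0, -0.07], [0, 0, 0], 0.075], [[0, 0, -0.11], [0, 0, 0], 0.085], [[0, -0.01, -0.15], [0, 0, 0], 0.085], [[0, -0.035, -0.18], [0, 0, 0], 0.085]]}}

```text
t: 39.45
eef_pos: [444.5, 220.7, 224.3]
tcp_rot: [0.001, -0.001, 1.0, 0.001]
ft_force: [1.1, -0.8, 0.0]
gripper_width: 85.0
grip_force: 0.0
```

>>> {"name": "play_rows", "arguments": {"steps": [[[0, -0.04, 0], [0, 0, 0], 0.085], [[0, -0.08, 0], [0, 0, 0], 0.085], [[0, -0.12, 0], [0, 0, 0], 0.085], [[0, -0.16, 0], [0, 0, 0], 0.085], [[0, -0.2, 0], [0, 0, 0], 0.085]]}}

```text
t: 39.95
eef_pos: [444.0, 18.5, 221.9]
tcp_rot: [0.0, -0.0, 1.0, -0.0]
ft_force: [0.5, 0.6, 0.3]
gripper_width: 84.9
grip_force: 0.0
```

>>> {"name": "play_rows", "arguments": {"steps": [[[0, -0.04, 0], [0, 0, 0], 0.085], [[0, -0.08, 0], [0, 0, 0], 0.085], [[-0.02, -0.11, 0], [0, 0, 0], 0.085], [[-0.05, -0.14, 0], [0, 0, 0], 0.085], [[-0.08, -0.17, 0], [0, 0, 0], 0.085]]}}

```text
t: 40.45
eef_pos: [525.0, -151.6, 222.2]
tcp_rot: [0.001, 0.0, 1.0, -0.0]
ft_force: [0.1, 0.2, 0.7]
gripper_width: 85.0
grip_force: 0.0
```

>>> {"name": "play_rows", "arguments": {"steps": [[[-0.03, -0.035, 0], [0, 0, 0], 0.085], [[-0.06, -0.07, 0], [0, 0, 0], 0.085], [[-0.09, -0.1, 0], [0, 0, 0], 0.085], [[-0.105, -0.12, 0], [0, 0, 0], 0.085], [[-0.106, -0.123, 0], [0, 0, 0], 0.085]]}}

```text
t: 40.95
eef_pos: [631.5, -275.3, 219.8]
tcp_rot: [-0.001, 0.001, 1.0, 0.0]
ft_force: [-0.1, 0.1, 0.1]
gripper_width: 85.5
grip_force: 0.0
```

```bash
python3 snap.py top a6 180,200,400,290; python3 bowl.py 444.5 255 56 32
```

```text
40.95 [ 631.51 -275.31  219.84] [-0.  0.  1.  0.] 85.47414728379306 [-0.09  0.11  0.08]
top 64 ((444.9488830566406, 253.3532257080078), 20.948246002197266) ((444.84783935546875, 253.25469970703125), (40.940059661865234, 41.194332122802734), 127.31529998779297)
scene 136 ((444.5817565917969, 255.873046875), 21.656286239624023) ((445.0111083984375, 255.3860321044922), (40.83876037597656, 41.844390869140625), 94.89069366455078)
```

View pics/a6.png

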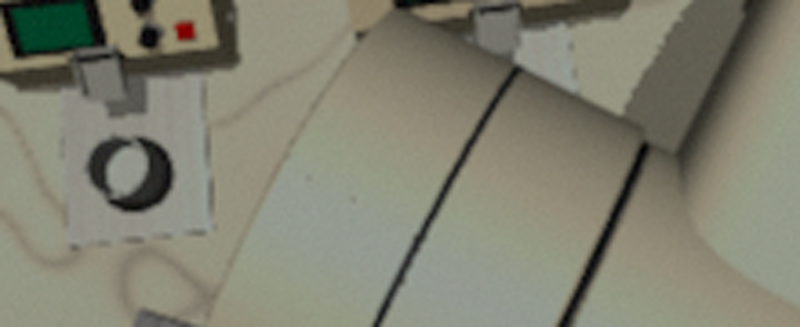

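The narrow cup stands centred on its pad (crop (130,172); it appears displaced by parallax, but the measured centres agree). Last is the wide cup.

>>> {"name": "play_rows", "arguments": {"steps": [[[0, 0, 0.03], [0, 0, 0], 0.085], [[0, 0, 0.07], [0, 0, 0], 0.085], [[0, 0, 0.11], [0, 0, 0], 0.085], [[0, 0, 0.135], [0, 0, 0], 0.085], [[0, 0, 0.15], [0, 0, 0], 0.085]]}}

```text
t: 41.6
eef_pos: [628.9, -271.1, 69.8]
tcp_rot: [-0.001, -0.001, 1.0, 0.001]
ft_force: [-1.3, 0.8, 0.4]
gripper_width: 85.2
grip_force: 0.0
```

>>> {"name": "play_rows", "arguments": {"steps": [[[0, 0, 0.015], [0, 0, 0], 0.085], [[0, 0, 0.03], [0, 0, 0], 0.085], [[0, 0, 0.037], [0, 0, 0], 0.085], [[0, 0, 0.04], [0, 0, 0], 0.085], [[0, 0, 0.04], [0, 0, 0], 0.085]]}}

```text
t: 42.1
eef_pos: [630.4, -272.5, 31.9]
tcp_rot: [0.0, -0.0, 1.0, -0.0]
ft_force: [0.2, 0.2, 0.3]
gripper_width: 85.0
grip_force: 0.0
```

>>> {"name": "play_rows", "arguments": {"steps": [[[0, 0, 0], [0, 0, 0], 0.075], [[0, 0, 0], [0, 0, 0], 0.068], [[0, 0, 0], [0, 0, 0], 0.062], [[0, 0, 0], [0, 0, 0], 0.055], [[0, 0, 0], [0, 0, 0], 0.05]]}}

```text
t: 42.6
eef_pos: [630.7, -273.1, 32.2]
tcp_rot: [0.001, -0.0, 1.0, -0.0]
ft_force: [-0.5, 0.6, 5.3]
gripper_width: 59.6
grip_force: 43.1
```

>>> {"name": "play_rows", "arguments": {"steps": [[[0, 0, 0], [0, 0, 0], 0.05], [[0, 0, 0], [0, 0, 0], 0.05]]}}

```text
t: 42.8
eef_pos: [630.7, -273.1, 32.2]
tcp_rot: [0.001, -0.0, 1.0, -0.0]
ft_force: [-0.4, 1.4, 5.7]
gripper_width: 59.4
grip_force: 43.1
```

>>> {"name": "play_rows", "arguments": {"steps": [[[0, 0, -0.005], [0, 0, 0], 0.05], [[0, 0, -0.025], [0, 0, 0], 0.05], [[0, 0, -0.06], [0, 0, 0], 0.05], [[0, 0, -0.1], [0, 0, 0], 0.05], [[0, 0, -0.14], [0, 0, 0], 0.05]]}}

```text
t: 43.3
eef_pos: [630.1, -272.8, 172.6]
tcp_rot: [-0.0, -0.0, 1.0, 0.0]
ft_force: [0.7, -0.4, -2.1]
gripper_width: 59.8
grip_force: 43.6
```

>>> {"name": "play_rows", "arguments": {"steps": [[[0, 0, -0.03], [0, 0, 0], 0.05], [[0, 0, -0.05], [0, 0, 0], 0.05], [[0.01, 0.015, -0.06], [0, 0, 0], 0.05], [[0.03, 0.045, -0.06], [0, 0, 0], 0.05], [[0.05, 0.075, -0.06], [0, 0, 0], 0.05]]}}

```text
t: 43.8
eef_pos: [579.2, -196.9, 230.7]
tcp_rot: [-0.0, 0.0, 1.0, 0.0]
ft_force: [0.7, 0.3, -2.3]
gripper_width: 59.4
grip_force: 43.6
```

>>> {"name": "play_rows", "arguments": {"steps": [[[0.02, 0.03, 0], [0, 0, 0], 0.05], [[0.04, 0.06, 0], [0, 0, 0], 0.05], [[0.06, 0.09, 0], [0, 0, 0], 0.05], [[0.08, 0.12, 0], [0, 0, 0], 0.05], [[0.1, 0.15, 0], [0, 0, 0], 0.05]]}}

```text
t: 44.3
eef_pos: [478.4, -46.4, 230.9]
tcp_rot: [-0.0, -0.0, 1.0, 0.0]
ft_force: [0.3, 0.2, -2.3]
gripper_width: 59.4
grip_force: 43.6
```

>>> {"name": "play_rows", "arguments": {"steps": [[[0.012, 0.025, 0], [0, 0, 0], 0.05], [[0.02, 0.038, 0], [0, 0, 0], 0.05], [[0.0204, 0.042, 0], [0, 0, 0], 0.05], [[0.0204, 0.042, 0], [0, 0, 0], 0.05]]}}

```text
t: 44.7
eef_pos: [460.2, -5.9, 231.3]
tcp_rot: [0.0, -0.001, 1.0, -0.0]
ft_force: [0.2, -0.4, -0.6]
gripper_width: 59.1
grip_force: 43.7
```

>>> {"name": "play_rows", "arguments": {"steps": [[[0, 0, 0.03], [0, 0, 0], 0.05], [[0, 0, 0.07], [0, 0, 0], 0.05], [[0, 0, 0.11], [0, 0, 0], 0.05], [[0, 0, 0.14], [0, 0, 0], 0.05], [[0, 0, 0.155], [0, 0, 0], 0.05]]}}

```text
t: 45.2
eef_pos: [459.3, -6.9, 73.4]
tcp_rot: [-0.002, 0.001, 1.0, 0.0]
ft_force: [-0.1, -0.5, -1.2]
gripper_width: 59.5
grip_force: 43.7
```

>>> {"name": "play_rows", "arguments": {"steps": [[[0, 0, 0.01], [0, 0, 0], 0.05], [[0, 0, 0.02], [0, 0, 0], 0.05], [[0, 0, 0.028], [0, 0, 0], 0.05], [[0, 0, 0.03], [0, 0, 0], 0.05], [[0, 0, 0.03], [0, 0, 0], 0.05]]}}

```text
t: 45.7
eef_pos: [460.2, -6.1, 46.4]
tcp_rot: [0.0, -0.0, 1.0, -0.0]
ft_force: [0.4, 0.1, -1.0]
gripper_width: 59.3
grip_force: 43.7
```

>>> {"name": "play_rows", "arguments": {"steps": [[[0, 0, 0.002], [0, 0, 0], 0.05], [[0, 0, 0.005], [0, 0, 0], 0.05], [[0, 0, 0.008], [0, 0, 0], 0.05], [[0, 0, 0.009], [0, 0, 0], 0.05], [[0, 0, 0.009], [0, 0, 0], 0.05]]}}

```text
t: 46.2
eef_pos: [459.9, -6.0, 37.1]
tcp_rot: [-0.0, -0.0, 1.0, 0.0]
ft_force: [0.1, 0.7, -1.2]
gripper_width: 59.4
grip_force: 43.7
```

>>> {"name": "play_rows", "arguments": {"steps": [[[0, 0, 0.001], [0, 0, 0], 0.05], [[0, 0, 0.002], [0, 0, 0], 0.05], [[0, 0, 0.0025], [0, 0, 0], 0.05], [[0, 0, 0.0025], [0, 0, 0], 0.05]]}}

```text
t: 46.6
eef_pos: [460.0, -6.0, 34.7]
tcp_rot: [-0.0, -0.0, 1.0, 0.0]
ft_force: [0.2, -0.1, -1.4]
gripper_width: 59.5
grip_force: 43.7
```

>>> {"name": "play_rows", "arguments": {"steps": [[[0, 0, 0.0005], [0, 0, 0], 0.05], [[0, 0, 0.001], [0, 0, 0], 0.05], [[0, 0, 0.001], [0, 0, 0], 0.05]]}}

```text
t: 46.9
eef_pos: [460.0, -6.0, 34.2]
tcp_rot: [0.0, -0.0, 1.0, -0.0]
ft_force: [-2.3, 0.3, 4.8]
gripper_width: 59.7
grip_force: 44.3
```

Contact. I'll release, rise, back off toward the robot and check.

>>> {"name": "play_rows", "arguments": {"steps": [[[0, 0, -0.0005], [0, 0, 0], 0.062], [[0, 0, -0.0005], [0, 0, 0], 0.07], [[0, 0, -0.0005], [0, 0, 0], 0.085], [[0, 0, -0.0005], [0, 0, 0], 0.085], [[0, 0, -0.008], [0, 0, 0], 0.085]]}}

```text
t: 47.4
eef_pos: [459.5, -5.9, 41.4]
tcp_rot: [-0.001, -0.0, 1.0, 0.0]
ft_force: [0.9, -0.6, 0.0]
gripper_width: 84.9
grip_force: 0.0
```

>>> {"name": "play_rows", "arguments": {"steps": [[[0, 0, -0.03], [0, 0, 0], 0.085], [[0, 0, -0.07], [0, 0, 0], 0.085], [[0, 0, -0.11], [0, 0, 0], 0.085], [[0, 0, -0.15], [0, 0, 0], 0.085], [[0, 0, -0.17], [0, 0, 0], 0.085]]}}

```text
t: 47.9
eef_pos: [460.7, -6.1, 215.7]
tcp_rot: [0.002, -0.0, 1.0, -0.0]
ft_force: [0.6, 0.0, -0.2]
gripper_width: 85.1
grip_force: 0.0
```

>>> {"name": "play_rows", "arguments": {"steps": [[[0, -0.03, -0.01], [0, 0, 0], 0.085], [[0, -0.07, -0.02], [0, 0, 0], 0.085], [[0, -0.11, -0.02], [0, 0, 0], 0.085], [[0, -0.15, -0.02], [0, 0, 0], 0.085], [[0, -0.19, -0.02], [0, 0, 0], 0.085]]}}

```text
t: 48.4
eef_pos: [459.7, -197.5, 232.6]
tcp_rot: [0.0, -0.0, 1.0, -0.0]
ft_force: [1.7, 0.4, -0.7]
gripper_width: 85.4
grip_force: 0.0
```

>>> {"name": "play_rows", "arguments": {"steps": [[[0, -0.04, 0], [0, 0, 0], 0.085], [[0, -0.08, 0], [0, 0, 0], 0.085], [[0, -0.11, 0], [0, 0, 0], 0.085], [[0, -0.12, 0], [0, 0, 0], 0.085], [[0, -0.12, 0], [0, 0, 0], 0.085]]}}

```text
t: 48.9
eef_pos: [459.8, -317.0, 231.6]
tcp_rot: [-0.0, 0.001, 1.0, 0.0]
ft_force: [0.3, 0.9, 0.1]
gripper_width: 85.3
grip_force: 0.0
```

```bash
python3 snap.py top a7 150,90,400,278; python3 bowl.py 460 -6 49 40;python3 bowl.py 444.5 255 56 32; python3 bowl.py 637 8 198 95; python3 bowl.py 607 261 181 75
python3 - <<'E'
import pickle; from h import *
s,d=pickle.load(open("a7.pkl","rb")); hsv=cv2.cvtColor(d["color"],cv2.COLOR_RGB2HSV)
red=((hsv[...,1]>150)&((hsv[...,0]<8)|(hsv[...,0]>172)))
u,v=cv2.minEnclosingCircle(blob(red,(362,228,392,258)))[0]; print("jar",plane(d,u,v,90))
E
```

```text
48.9 [ 459.77 -316.98  231.65] [-0.  0.  1.  0.] 85.29520490671501 [0.27 0.88 0.11]
top 80 ((458.829345703125, -7.33010721206665), 29.706701278686523) ((458.7737731933594, -7.291743278503418), (58.870361328125, 59.01979446411133), 171.2927703857422)
scene 157 ((459.2114562988281, -5.965356349945068), 31.089906692504883) ((458.87591552734375, -5.368762016296387), (58.696990966796875, 61.555362701416016), 135.06790161132812)
top 62 ((445.0476989746094, 253.4507598876953), 20.98185920715332) ((444.7936706542969, 253.3453826904297), (40.7238655090332, 41.24171447753906), 170.03482055664062)
scene 122 ((444.5779113769531, 254.53375244140625), 21.95128631591797) ((444.71044921875, 255.19366455078125), (40.534881591796875, 42.94734573364258), 106.4228515625)
top 934 ((637.2984008789062, 5.98870325088501), 76.01214599609375) ((636.901611328125, 6.176414489746094), (149.751220703125, 150.4815673828125), 90.9736557006836)
scene 1389 ((636.5235595703125, 7.634945392608643), 76.13800811767578) ((636.301513671875, 7.675777435302734), (150.13917541503906, 151.649169921875), 145.90838623046875)
top 602 ((607.2006225585938, 260.7159729003906), 56.055274963378906) ((607.055419921875, 260.9208068847656), (110.28518676757812, 111.01850128173828), 107.81912994384766)
scene 1124 ((605.7820434570312, 262.8836364746094), 56.15664291381836) ((606.1388549804688, 262.69677734375), (110.14202880859375, 111.31597137451172), 106.81228637695312)
jar [ 420.61490977 -136.42933722   90.        ]
```

View pics/a7.png

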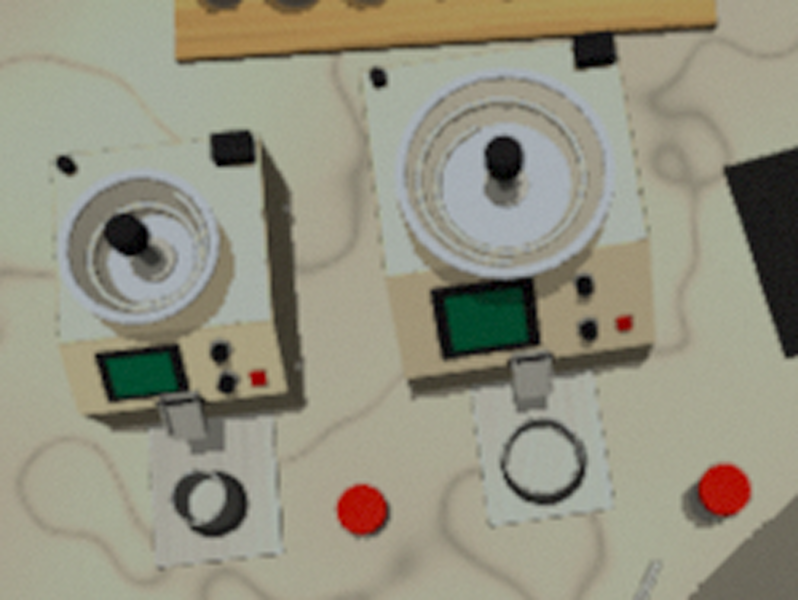

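Both bowls and both cups sit centred on their own counters to about 1–2 mm. The tall jar (crop (724,490)) hasn't moved, and the mat is empty.

```bash
python3 -c "
from workcell import r; print(r.sign_off())"
```

```text
the job is handed in; nothing more can be done
None
```

The swap is done and handed in at about 49 s: both bowls and both cups stand upright on their own counters, centred to about 1–2 mm by the cameras, and the tall jar hasn't moved.

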